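Close up an antenna rotator bearing: load the balls, mesh the splined hub, hold it down

TASK

Put one of the three loose steel balls from the blue tray into each of the three empty pockets of the red ball cage. Then pick up the splined hub by its hexagonal brass boss, lower it over the shaft, turn it until the splines mesh and push it down against the springy rubber seal until its flange sits fully home on the balls. Finish while still holding the hub pressed fully home, ready for the snap ring to be fitted; do not let go of it, and leave the tumbler, the grease jar, the pliers and the snap ring where they are.

Things in the scene. Friction and masses are not known exactly. Their poses are not given: they have to be found in the camera images.
- gearcase: Open antenna rotator gearcase, grey cast metal, fixed, upright, 146 mm across (about 170 over its six bolt lugs); origin at the centre of its underside, z up along the shaft, random yaw. A small black cable socket on its wall points along +x. Its flat deck, 64 mm up, carries a red ball cage, with a splined shaft in the middle.
- cage_center (a point): Centre of the fixed red ball cage, on the shaft's axis, level with the cage's top, 71 mm above the bench. The cage is a flat ring, 54 mm inner and 114 mm outer diameter, 7 mm thick, with six 20 mm round pockets on a 42 mm radius. Those at 60, 180, 300 degrees from the gearcase's +x hold captive balls; those at 0, 120, 240 are empty.
- pocket0 (a point): Empty pocket at 0 degrees: where the centre of a ball lies when it rests in the pocket (8 mm above the deck, 1 mm above the top of the cage)
- pocket1 (a point): Empty pocket at 120 degrees: the same point
- pocket2 (a point): Empty pocket at 240 degrees: the same point
- shaft_top (a point): Centre of the top of the steel shaft, 130 mm above the bench. The shaft does not turn. Six keys, 6 mm wide, 35 mm diameter over them and 27 mm between, at 0, 60, 120... degrees from the gearcase's +x, end 14 mm below this point; above them is a plain round nose, 27.6 mm diameter, its last 4 mm tapered to 21 mm. Axes as the gearcase's.
- hub_home (a point): Point on the shaft's axis, 105 mm above the bench, where the hub's centre point lies when the hub is fully home (underside on the balls, 80 mm above the bench); axes as the gearcase's
- seal (a joint): Springy black rubber ring, 52 mm diameter, round the foot of the shaft; m, 0 = free, grows as it is pressed down. Free, its top stands 4 mm above the balls. It takes 5 N to start pressing it and 13 N (hub's weight included) to bring the hub home at 0.004. It springs back: a released hub stands about 4 mm proud.
- hub_center (a point): Drive hub, about 0.34 kg, standing on the bench: a grey disc flange, 128 mm diameter, 8 mm thick, below a hexagonal brass boss, 48 mm across flats, 34 mm high. The point is on its axis half-way up the boss: 25 mm above the underside, 17 mm below the top. z up; x points at a corner of the hexagon (flats face 30, 90, 150... degrees from x).
- hub_bore (a point): Centre of the hub's underside, axes as hub_center. The bore runs right through: 30.4 mm diameter, with six grooves 8.6 mm wide, 38.4 mm over them, under the hexagon's corners. It meshes when the hub's x is in line with the gearcase's x or off by a multiple of 60 degrees, with about 5 degrees of play; else it stops on the keys, 36 mm above home.
- ball0_center (a point): Centre of a loose steel ball, 16 mm diameter, 17 g, sitting on a cup of the tray with its centre 21 mm above the bench
- ball1_center (a point): The second such ball
- ball2_center (a point): The third such ball
- ball_tray: Blue plastic tray fixed to the bench, 140 x 44 mm; origin at the centre of its underside, long side along its x. Its plate is 5 mm thick; on it stand three open round cups, 14 mm outer and 10 mm inner diameter, 10 mm high (rims 15 mm above the bench), in a row at x = -45, 0 and +45 mm, with a ball sitting on the rim of each
- tumbler: Clear glass tumbler, 76 mm diameter, 85 mm high, origin at the centre of its underside; leave alone
- grease_jar: White jar with a black lid, 64 mm diameter, 55 mm high, origin at the centre of its underside; leave alone
- pliers: Snap-ring pliers with red handles lying flat, 160 mm long and 12 mm high, origin under the pivot; leave alone
- snap_ring: Dark steel snap ring lying flat, 33 mm diameter, 2 mm thick, origin at its centre; leave alone
Things that resemble listed ones, but are neither listed nor needed, are in the scene too. Leave any orange or pink look-alike of the part that bears hub_center alone.

How it is judged:
By the outcome, as a careful person would: the job done as asked, in the order asked, and still so for the second after the job is handed in, while the arm keeps its last pose, push and grip.
It also fails if it takes over 72 s, if anything falls off the work surface, if the arm or the gripper's body presses on something with over 40 N, if the wrist force passes 120 N, or if a joint passes its speed limit or range.

ROBOT

A 6-joint arm with a two-finger parallel gripper is mounted at the origin on the work surface. World frame = base frame: x ahead of the robot, y to its left, z up, the work surface at z = 0. Lengths are in m, angles in rad, forces in N, time in s.
With the tool pointing down it reaches from about 0.225 to 0.875 m from the base axis. Payload 3.4 kg.
Tool frame: the origin (TCP) lies on the centre line of the jaws, within the pads' length; the fingertips stand 19 mm ahead of it and the grasp point (between the pads) is the TCP (nose_length is the distance from the TCP to the fingertips, in m); z points along the fingers, y is the direction in which the jaws open and shut (so a half turn about z gives the same grasp; the last joint's range is limited). The gripper opens to 85 mm and grips with 20 to 120 N. Pads are 22 mm wide; open, the fingers measure 114 mm over their backs; the gripper's body (76 mm by 85 mm) begins 54 mm behind the grasp point. The pads swing forward as they close: fully open they stand 13 mm farther back than shut.
Start: joints at [1.086, 0.276, 1.505, -0, 1.361, -0.121], TCP at [0.205, 0.537, 0.25] pointing down, gripper open.
Joint ranges: [-2.89, 2.89], [-0.75, 2.08], [0.22, 2.7], [-1.18, 4.32], [0.11, 2.71], [-2.7, 2.7]. Speed limits (rad/s): [2.57, 2.57, 3.14, 3.14, 3.14, 3.14].

INTERFACE

Orientations are given as a unit quaternion [w, x, y, z].
In Python, from rig import * gives the robot as it stands.
- The arm moves only by the shell command python3 -m jog 'ROWS' [OPENING] [FORCE]. ROWS is JSON, one flat list of numbers, 6 for each row, row after row: the shift along the tool's x, y, z in mm, then the turn, a rotation vector about the tool's x, y, z in degrees. In form: [tx, ty, tz, wx, wy, wz, tx, ty, tz, wx, wy, wz, ...]. A call has 1 to 10 rows; each row is the pose to reach, as a shift and turn from the pose commanded when the call began, along the tool's axes at that moment; what a row does not reach only later rows make up. A row lasts 1/8 s, in which the tool goes at most 62.5 mm and 10.7 degrees, less where a joint would pass 70% of its speed; a pose out of reach is approached as far as the arm can. A call with a gripper value outside its range is refused whole. OPENING is the closure, from 0 (fully open) to 1 (shut), set as the call begins (- or left out, the last holds). The fingers move at their own pace and stop on an object; FORCE is the grip in N (left out, the last holds). Time passes only in rows, so rows that repeat a pose let the fingers close. It gives the time, the measured TCP pose, the force and the opening at its end, in the units of the state.
- get_state(): the state, without advancing time (a new reading comes with each control period).
- get_image(name): name is "scene" or "top" or "wrist"; returns a dict with "frame" (420x560x3 uint8, red, green, blue), "camera_matrix" (3x3 intrinsics, pixels), "rvec" (rotation vector, rad) and "tvec" (3), from world to camera coordinates, as OpenCV has them. Camera axes: x right, y down, z forward; pixel columns grow to the right and rows downward; lengths in m; the calibration is good to about 2 mm. A picture is of the moment at which its call begins. There is no depth.
- sign_off(): hands the job in, once; it reports no verdict.
The state is a dict: "clock": time; "qpos": joint angles; "qd": joint speeds; "effort": joint torques, N m; "position": TCP position; "ee_rot": TCP orientation; "contact_force": force on the tool from outside, world axes, zero at the start; "moment": the same for the moment, N m; "width": finger opening in m.
Only numpy, scipy, OpenCV 4.12 (cv2) and the standard library are available. Lean on these libraries where they do the work, as an engineer would, in place of code of your own. Each camera call takes 0.05 s, during which the arm holds its last target.

## Working session

There is one attempt and no reset: what is moved stays moved. The work goes in short steps, Python scripts to look and compute and a shell command to move; the robot and the scene stay as the last step left them, time stands still between calls to the robot, and variables do not carry over. Pictures are saved under pics/ and viewed, and the job is handed in when it is done.

```bash
mkdir -p pics; ls; python3 - <<'E'
from rig import *
import cv2
s=get_state();print(s)
for n in("scene","top","wrist"):
    d=get_image(n);cv2.imwrite(f"pics/a_{n}.png",d["frame"][:,:,::-1]);print(n,d["camera_matrix"],d["rvec"],d["tvec"])
E
```

```text
pics
{'clock': 0.0, 'qpos': array([ 1.08598195e+00,  2.76618193e-01,  1.50613492e+00,  1.74171800e-05,
        1.36067723e+00, -1.20949041e-01]), 'qd': array([-0.00142983, -0.00084387, -0.00122539,  0.00131934,  0.00034446,
       -0.00011233]), 'effort': array([ 3.96612040e-05, -4.16772795e+01, -2.45806700e+01,  1.57667187e-04,
        1.13140073e-02,  8.61335195e-06]), 'position': array([0.20438121, 0.53693307, 0.24942573]), 'ee_rot': array([-2.82192707e-04,  1.80932397e-01,  9.83495106e-01, -8.74477640e-04]), 'contact_force': array([0.6120572 , 0.29201413, 0.36924362]), 'moment': array([-0.04990315, -0.01552295,  0.00995241]), 'width': 0.08549661990125876}
scene [[513.13024312   0.         283.0097444 ]
 [  0.         513.13024312 212.25555103]
 [  0.           0.           1.        ]] [ 2.14092734  0.68128234 -0.34777764] [-0.48029503 -0.02972458  1.39922148]
top [[412.08786177   0.         280.15970263]
 [  0.         412.08786177 209.81274176]
 [  0.           0.           1.        ]] [ 2.17185682 -2.13250129  0.10940734] [0.10280691 0.54416196 1.02013582]
wrist [[304.96398644   0.         277.59843689]
 [  0.         304.96398644 218.07676309]
 [  0.           0.           1.        ]] [-2.35438362 -1.62390964 -0.26383448] [-0.57303978 -0.04240459  0.38141795]
```

View pics/a_scene.png

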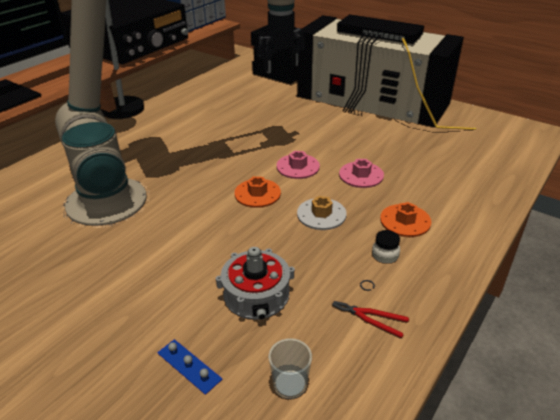

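View pics/a_top.png

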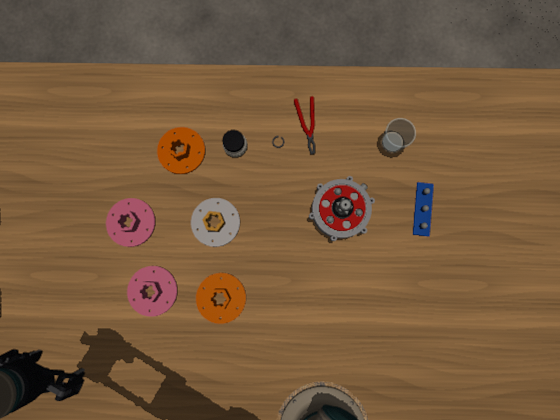

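View pics/a_wrist.png

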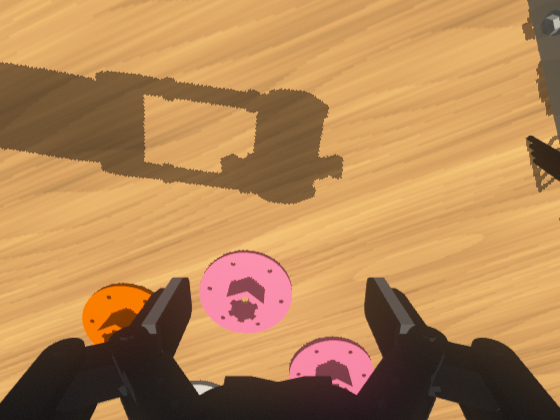

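Scene: the candidates are orange at (258,190) and (405,219), pink at (298,163) and (362,173), and a grey-white flange with a brass boss at (322,210), which is (215,222) in top. Only the grey and brass one fits the description. The gearcase is at (256,280) in scene and (343,208) in top. The tray is at (424,209) in top. I'll enlarge crops to confirm, then measure.

```bash
cat > h.py <<'E'
from rig import *
import numpy as np, cv2
from scipy.spatial.transform import Rotation as R
def cam(d):
    Rm=cv2.Rodrigues(np.array(d["rvec"],float))[0]; t=np.array(d["tvec"],float).ravel(); return np.array(d["camera_matrix"]),Rm,t
def ray(d,u,v):
    K,Rm,t=cam(d); p=np.linalg.solve(K,[u,v,1.]); return -Rm.T@t, Rm.T@p
def onz(d,u,v,z):
    c,r=ray(d,u,v); return (c+r*(z-c[2])/r[2])
def proj(d,P):
    K,Rm,t=cam(d); p=K@(Rm@np.array(P,float)+t); return p[:2]/p[2]
def comps(mask,amin=5):
    n,l,st,ce=cv2.connectedComponentsWithStats(mask.astype(np.uint8)); return [(ce[i],st[i]) for i in range(1,n) if st[i][4]>=amin]
def crop(d,x0,y0,x1,y1,k,name):
    im=cv2.resize(d["frame"][y0:y1,x0:x1,::-1],None,fx=k,fy=k,interpolation=cv2.INTER_CUBIC); cv2.imwrite("pics/"+name,im)
def tool():
    s=get_state(); q=s["ee_rot"]; return np.array(s["position"]),R.from_quat([q[1],q[2],q[3],q[0]]).as_matrix()
def intool(P,yaw=None):
    p,M=tool(); return (M.T@(np.array(P)-p)*1000)
E
python3 - <<'E'
from h import *
d=get_image("top")
a=cv2.resize(d["frame"][170:275,175:275,::-1],None,fx=4,fy=4,interpolation=2)
b=cv2.resize(d["frame"][160:265,295:395,::-1],None,fx=4,fy=4,interpolation=2)
cv2.imwrite("pics/b1.png",np.hstack([a,b]))
f=d["frame"];hsv=cv2.cvtColor(f,cv2.COLOR_RGB2HSV);H,S,V=[hsv[...,i].astype(int) for i in range(3)]
print("blue",[(c.round(1),s[4],onz(d,*c,0.005).round(4)) for c,s in comps((H>105)&(H<125)&(S>150)&(V>80),50)])
print("white",[(c.round(1),s,onz(d,*c,0.008).round(4)) for c,s in comps((S<30)&(V>150),50)])
print("red",[(c.round(1),s,onz(d,*c,0.071).round(4)) for c,s in comps(((H<4)|(H>176))&(S>200)&(V>100),100)])
m=((H>105)&(H<125)&(S>150)&(V>80)).astype(np.uint8)
cs=cv2.findContours(m,0,2)[0];c=max(cs,key=cv2.contourArea);r=cv2.minAreaRect(c);print(r,[onz(d,*p,0.005).round(4) for p in cv2.boxPoints(r)])
crop(d,405,172,445,245,8,"b2.png")
E
```

```text
blue [(array([422.3, 209.2]), np.int32(698), array([ 0.5537, -0.2579,  0.005 ]))]
white [(array([232.8, 230. ]), array([220, 215,  19,  30,  61], dtype=int32), array([0.4901, 0.2357, 0.008 ]))]
red [(array([306.3, 116.7]), array([294,  97,  20,  40, 227], dtype=int32), array([0.7761, 0.0506, 0.071 ])), (array([341.7, 208. ]), array([319, 186,  46,  45, 798], dtype=int32), array([ 0.5447, -0.0392,  0.071 ]))]
((422.6788635253906, 209.01429748535156), (16.108537673950195, 51.914146423339844), 4.573921203613281) [array([ 0.4877, -0.2314,  0.005 ]), array([ 0.6242, -0.2447,  0.005 ]), array([ 0.6214, -0.2867,  0.005 ]), array([ 0.4851, -0.2727,  0.005 ])]
```

View pics/b1.png

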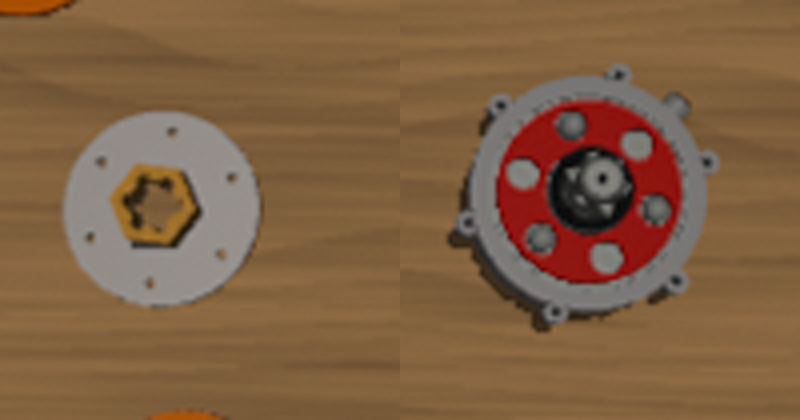

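View pics/b2.png

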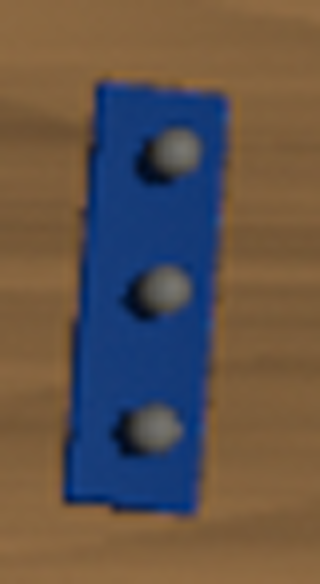

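Crop: grey flange with a brass boss, so the hub is confirmed. Empty pockets are the flat light discs at crop (637,145), (522,173) and (606,258), and the socket at (678,102) lies along pocket 0. The balls are at about (427,191), (425.6,208.3) and (424.2,225.5) in top. Next is a precise measurement.

```bash
python3 - <<'E'
from h import *
import itertools
def masks(f):
    hsv=cv2.cvtColor(f,cv2.COLOR_RGB2HSV);H,S,V=[hsv[...,i].astype(int) for i in range(3)]
    return H,S,V
D={n:get_image(n) for n in("top","scene")}
P={}
def tri(a,b):
    (c1,r1),(c2,r2)=a,b; A=np.c_[r1,-r2]; s=np.linalg.lstsq(A,c2-c1,rcond=None)[0]; p,q=c1+r1*s[0],c2+r2*s[1]; return (p+q)/2,np.linalg.norm(p-q)
for n,roi in(("top",(415,178,438,240)),("scene",(150,330,230,395))):
    d=D[n];f=d["frame"];H,S,V=masks(f)
    x0,y0,x1,y1=roi
    m=np.zeros(H.shape,bool); m[y0:y1,x0:x1]=True
    bl=(H>100)&(H<130)&(S>100)
    hull=cv2.convexHull(np.argwhere(bl&m)[:,::-1].astype(np.int32)); hm=np.zeros(H.shape,np.uint8);cv2.fillConvexPoly(hm,hull,1)
    b=m&(S<90)&(V>70)&(hm>0)
    cs=comps(b,8);P[n]=[c for c,s in cs];print(n,[(c.round(1),s[4],onz(d,*c,.021).round(4)) for c,s in cs])
    # cage
    r=((H<6)|(H>174))&(S>150)&(V>60)
    n_,l,st,ce=cv2.connectedComponentsWithStats(r.astype(np.uint8))
    near=[i for i in range(1,n_) if st[i][4]>250 and st[i][2]>40]
    for i in near:
        pts=np.argwhere(l==i)[:,::-1].astype(np.int32);h=cv2.convexHull(pts);e=cv2.fitEllipse(h);hp=np.array([onz(d,*p[0],.071) for p in h]);
        (cx,cy),rad=cv2.minEnclosingCircle((hp[:,:2]*1000).astype(np.float32))
        print(n,"cage",e,onz(d,*e[0],.071).round(4),"circ",cx,cy,rad)
    # hub boss brass: hue
    br=(H>14)&(H<26)&(S>140)&(V>130)
    print(n,"brass",[(c.round(1),s,onz(d,*c,.042).round(4)) for c,s in comps(br,60)][:6])
for a,b in itertools.product(P["top"],P["scene"]):
    p,e=tri(ray(D["top"],*a),ray(D["scene"],*b))
    if e<.01: print(a.round(1),b.round(1),p.round(4),round(e,4))
E
```

```text
top [(array([427. , 190.3]), np.int32(24), array([ 0.601 , -0.2657,  0.021 ])), (array([425.6, 207.6]), np.int32(25), array([ 0.556 , -0.2611,  0.021 ])), (array([424.3, 225. ]), np.int32(26), array([ 0.511 , -0.2568,  0.021 ]))]
top cage ((341.8034973144531, 207.5812530517578), (45.47138214111328, 45.891109466552734), 77.66698455810547) [ 0.5458 -0.0394  0.071 ] circ 546.3547973632812 -39.68472671508789 57.179447174072266
top brass [(array([212.7, 221.2]), array([203, 212,  20,  19, 138], dtype=int32), array([0.5091, 0.2828, 0.042 ]))]
scene [(array([171.8, 345.8]), np.int32(48), array([ 0.5087, -0.2532,  0.021 ])), (array([187.4, 358.8]), np.int32(54), array([ 0.5542, -0.2577,  0.021 ])), (array([203.6, 372.2]), np.int32(52), array([ 0.5992, -0.2622,  0.021 ]))]
scene cage ((254.8114776611328, 272.3236999511719), (38.68684768676758, 53.7302131652832), 86.7073974609375) [ 0.5486 -0.042   0.071 ] circ 547.1143798828125 -40.00452423095703 58.094154357910156
scene cage ((394.52935791015625, 323.5848693847656), (19.572731018066406, 86.40306091308594), 109.1324234008789) [8.476e-01 3.000e-04 7.100e-02] circ 818.5194091796875 -3.87272572517395 53.899105072021484
scene brass [(array([454.1, 127.1]), array([436, 124,  41,   6, 129], dtype=int32), array([0.6415, 0.8643, 0.042 ])), (array([321.8, 201.1]), array([313, 195,  19,  13, 111], dtype=int32), array([0.5091, 0.2861, 0.042 ]))]
[427.  190.3] [203.6 372.2] [ 0.6008 -0.2642  0.0246] 0.001
[425.6 207.6] [187.4 358.8] [ 0.5559 -0.2596  0.0244] 0.0011
[424.3 225. ] [171.8 345.8] [ 0.5109 -0.2553  0.0248] 0.0008
```

```bash
cat >> h.py <<'E'
def plan(P,yaw):
    """shift mm & rotvec deg (tool frame) to TCP P, jaw axis y at world angle yaw deg (mod 180), tool down"""
    p,M=tool(); sh=M.T@(np.array(P)-p)*1000
    best=None
    for k in(0,180):
        a=np.radians(yaw+k); y=np.array([np.cos(a),np.sin(a),0]); z=np.array([0,0,-1.]); x=np.cross(y,z)
        rv=R.from_matrix(M.T@np.c_[x,y,z]).as_rotvec(degrees=True)
        print("shift",sh.round(1),"rot",rv.round(1))
def st():
    s=get_state();p,M=tool();y=M[:,1];print("t",round(s["clock"],2),"p",p.round(4),"jawyaw",round(float(np.degrees(np.arctan2(y[1],y[0]))),2),"zaxis",M[:,2].round(4),"F",np.round(s["contact_force"],1),"w",round(s["width"],4),"q",np.round(s["qpos"],2))
E
python3 - <<'E'
from h import *
st(); d=get_image("wrist");c,r=ray(d,280,210);p,M=tool();print("cam in tool",M.T@(c-p)*1000,M.T@r)
plan([.50,-.26,.22],84.4)
E
```

```text
t 0.3 p [0.2045 0.5373 0.25  ] jawyaw 69.16 zaxis [-3.e-04 -5.e-04 -1.e+00] F [ 0.3 -0.7  0.3] w 0.0856 q [ 1.09  0.28  1.51  0.    1.36 -0.12]
cam in tool [  82.03991615   -0.81794255 -123.80169737] [-0.29520616  0.00684599  0.9558085 ]
shift [-559.8 -640.    30.3] rot [ -0.   -0.  -15.2]
shift [-559.8 -640.    30.3] rot [ -0.    0.  164.8]
```

```bash
python3 -m jog '[-130,-150,30,0,0,-8,-560,-640,30,0,0,-15,-560,-640,30,0,0,-15,-560,-640,30,0,0,-15,-560,-640,30,0,0,-15,-560,-640,30,0,0,-15,-560,-640,30,0,0,-15,-560,-640,30,0,0,-15,-560,-640,30,0,0,-15,-560,-640,30,0,0,-15]' 0.4 30
python3 - <<'E'
from h import *
st(); plan([.50,-.26,.20],84.4); d=get_image("wrist"); cv2.imwrite("pics/c1.png",d["frame"][:,:,::-1])
E
```

```text
clock: 1.6
position: [0.422, -0.0499, 0.2265]
ee_rot: [0.001, 0.051, 0.999, 0.0]
contact_force: [1.3, 0.4, 1.1]
width: 0.0513
t 1.6 p [ 0.422  -0.0499  0.2265] jawyaw 84.12 zaxis [ 1.5e-03  2.0e-04 -1.0e+00] F [1.3 0.4 1.1] w 0.0513 q [-0.28  0.06  1.84  0.    1.24 -1.75]
shift [ -99.1 -201.    26.6] rot [ 0.   0.1 -0.3]
shift [ -99.1 -201.    26.6] rot [ 1.000e-01 -0.000e+00  1.797e+02]
```

View pics/c1.png

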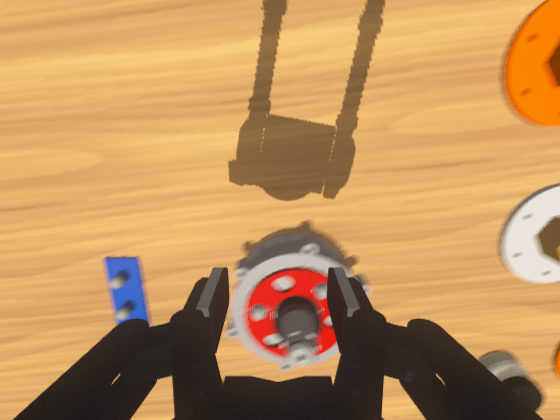

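```bash
python3 -m jog '[-60,-60,-5,0,0,0,-90,-110,-5,0,0,0,-90,-110,-5,0,0,0,-90,-110,-5,0,0,0]'
python3 - <<'E'
from h import *
st();  d=get_image("wrist"); cv2.imwrite("pics/c2.png",d["frame"][:,:,::-1])
E
```

```text
clock: 2.15
position: [0.4998, -0.1667, 0.2307]
ee_rot: [-0.001, 0.052, 0.999, 0.0]
contact_force: [-1.2, 0.8, 0.2]
width: 0.0514
t 2.15 p [ 0.4998 -0.1667  0.2307] jawyaw 84.07 zaxis [-0.0011  0.001  -1.    ] F [-1.2  0.8  0.2] w 0.0514 q [-0.45  0.22  1.64  0.    1.29 -1.92]
```

View pics/c2.png

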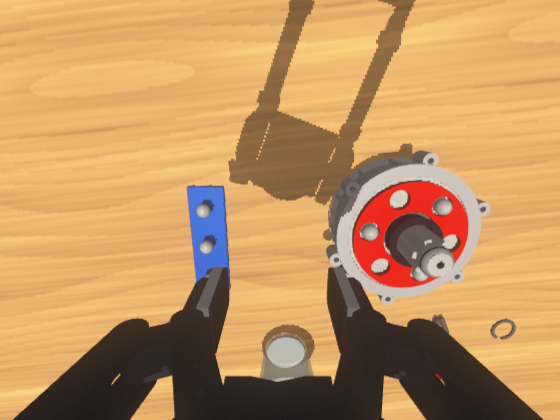

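```bash
cat >> h.py <<'E'
def hsv(d):
    h=cv2.cvtColor(d["frame"],cv2.COLOR_RGB2HSV);return [h[...,i].astype(int) for i in range(3)]
def cage(d):
    H,S,V=hsv(d); r=((H<6)|(H>174))&(S>150)&(V>60)
    n,l,s,ce=cv2.connectedComponentsWithStats(r.astype(np.uint8)); i=1+np.argmax(s[1:,4])
    h=cv2.convexHull(np.argwhere(l==i)[:,::-1].astype(np.int32))[:,0]
    W=np.array([onz(d,*p,.071)[:2] for p in h])*1000
    e=cv2.fitEllipse(W.astype(np.float32)); print("cage px",h.mean(0).round(1),"fit",np.round(e[0],1),np.round(e[1],1))
    hm=np.zeros(H.shape,np.uint8);cv2.fillConvexPoly(hm,h,1); return np.array(e[0]),hm,r
E
python3 - <<'E'
from h import *
d=get_image("wrist"); c,hm,r=cage(d); H,S,V=hsv(d)
for ce,s in comps((hm>0)&(~r)&(S<60),20):
    w=onz(d,*ce,.064)*1000; print(ce.round(1),s[2:],w[:2].round(1),"rad",np.linalg.norm(w[:2]-c).round(1),"ang",np.degrees(np.arctan2(*(w[:2]-c)[::-1])).round(1),V[int(ce[1]),int(ce[0])])
bl=(H>100)&(H<130)&(S>100);h=cv2.convexHull(np.argwhere(bl)[:,::-1].astype(np.int32));b=np.zeros(H.shape,np.uint8);cv2.fillConvexPoly(b,h,1)
for ce,s in comps((b>0)&(~bl)&(S<80)&(V>90),30): print("ball",ce.round(1),s,onz(d,*ce,.021).round(4))
crop(d,320,140,500,310,4,"c3.png")
E
```

```text
cage px [411.3 235.3] fit [546.6 -39.8] [113.4 115.5]
[397. 200.] [ 17  17 229] [507.9 -48.8] rad 39.7 ang -166.9 213
[440.  207.3] [ 19  17 258] [519.8  -6.1] rad 43.0 ang 128.5 186
[419.9 216.4] [18  7 34] [527.4 -25.6] rad 23.8 ang 143.6 104
[367.6 232.5] [ 18  16 233] [539.4 -78. ] rad 38.9 ang -100.6 187
[423.7 252.1] [  60   55 2162] [567.5 -19.8] rad 29.0 ang 43.6 96
[385.4 249.4] [ 8 14 35] [560.3 -59.7] rad 24.2 ang -55.5 124
[377.9 266.4] [ 17  14 165] [579.4 -67.5] rad 42.9 ang -40.2 213
ball [202.1 210.6] [195 203  15  16 174] [ 0.5111 -0.2545  0.021 ]
ball [205.  247.3] [199 241  13  14 146] [ 0.5567 -0.2593  0.021 ]
ball [213.4 271.6] [204 268  19  10  73] [ 0.5898 -0.2549  0.021 ]
```

View pics/c3.png

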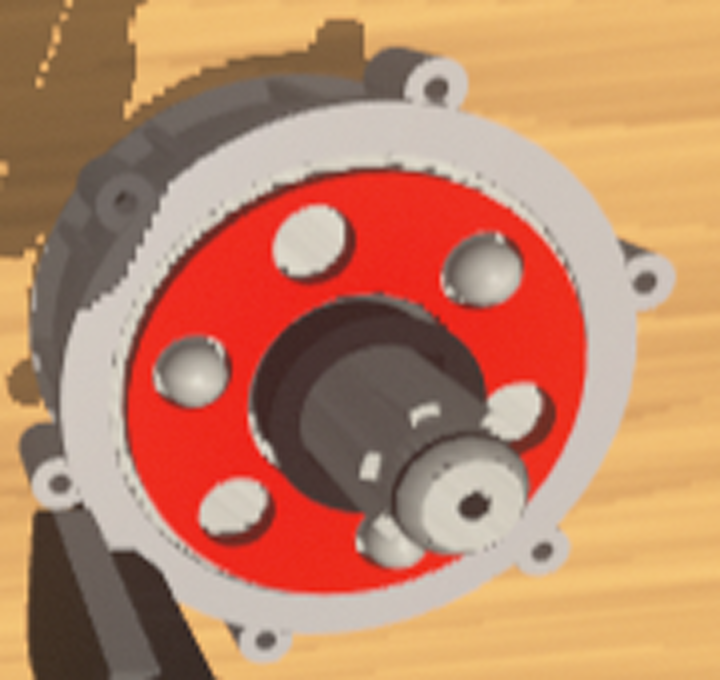

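```bash
python3 - <<'E'
from h import *
for n in("wrist","top"):
    d=get_image(n); c,hm,r=cage(d) if n=="wrist" else (np.array([546.4,-39.8]),None,None)
    H,S,V=hsv(d)
    if n=="top":
        red=((H<6)|(H>174))&(S>120)&(V>60); l=cv2.connectedComponents(red.astype(np.uint8))[1]; l=(l==l[192,338]) if l[192,338] else red
        l[:180]=0; h=cv2.convexHull(np.argwhere(l)[:,::-1].astype(np.int32)); hm=np.zeros(H.shape,np.uint8);cv2.fillConvexPoly(hm,h,1); r=l
    else: r=((H<8)|(H>172))&(S>120)
    for ce,s in comps((hm>0)&(~r),12):
        w=onz(d,*ce,.071)*1000; print(n,ce.round(1),s[2:],w[:2].round(1),"rad",np.linalg.norm(w[:2]-c).round(1),"ang",np.degrees(np.arctan2(*(w[:2]-c)[::-1])).round(1))
E
```

```text
cage px [408.4 234. ] fit [546.7 -40. ] [113.4 115.4]
wrist [396.4 200.4] [ 18  18 261] [505.8 -51.4] rad 42.5 ang -164.4
wrist [439.2 207.8] [ 21  19 289] [517.5  -9.9] rad 41.9 ang 134.1
wrist [416.8 246.8] [  74   69 3345] [556.9 -29.7] rad 14.5 ang 45.1
wrist [366.6 233. ] [ 19  17 257] [536.7 -80.2] rad 41.5 ang -103.9
wrist [377.  266.6] [ 17  14 192] [575.4 -69.8] rad 41.4 ang -46.1
top [337.3 190.9] [ 8  7 43] [587.1 -28.2] rad 42.3 ang 15.9
top [353.7 195.8] [ 8  7 48] [575.6 -68.7] rad 41.1 ang -44.7
top [342.  207.3] [ 21  22 362] [546.6 -40. ] rad 0.2 ang -52.0
top [325.3 203.1] [ 8  7 49] [556.4   1.1] rad 42.1 ang 76.3
top [358.4 211.9] [ 8  7 45] [535.8 -80.2] rad 41.8 ang -104.7
top [329.9 219.2] [ 8  8 47] [516.6 -10.3] rad 41.9 ang 135.3
top [346.4 224.1] [ 8  8 51] [505.3 -50.6] rad 42.5 ang -165.3
```

```bash
python3 - <<'E'
from h import *
st(); plan([.5105,-.2550,.10],84.4)
E
```

```text
t 2.35 p [ 0.4989 -0.1647  0.2313] jawyaw 84.24 zaxis [-6.e-04  9.e-04 -1.e+00] F [ 0.4 -1.1 -0.1] w 0.0513 q [-0.45  0.21  1.64  0.    1.29 -1.92]
shift [-20.7 -88.8 131.2] rot [ 0.  -0.  -0.2]
shift [-20.7 -88.8 131.2] rot [-1.000e-01 -1.000e-01  1.798e+02]
```

```bash
python3 -m jog '[-9,-40,40,0,0,0,-20.7,-88.8,90,0,0,0,-20.7,-88.8,131,0,0,0,-20.7,-88.8,131,0,0,0,-20.7,-88.8,131,0,0,0]' 0.6
python3 - <<'E'
from h import *
st();  d=get_image("wrist"); cv2.imwrite("pics/d1.png",d["frame"][:,:,::-1])
E
```

```text
clock: 2.98
position: [0.5121, -0.2561, 0.1019]
ee_rot: [0.001, 0.05, 0.999, -0.0]
contact_force: [0.1, -0.2, -0.1]
width: 0.0339
t 2.98 p [ 0.5121 -0.2561  0.1019] jawyaw 84.23 zaxis [ 1.8e-03 -7.0e-04 -1.0e+00] F [ 0.1 -0.2 -0.1] w 0.0339 q [-0.59  0.39  1.73  0.    1.02 -2.06]
```

View pics/d1.png

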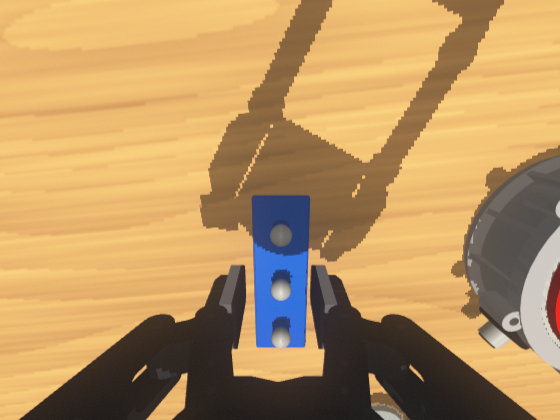

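```bash
cat >> h.py <<'E'
def balls(d):
    H,S,V=hsv(d); bl=(H>100)&(H<130)&(S>150);n,l,s,ce=cv2.connectedComponentsWithStats(bl.astype(np.uint8)); i=1+np.argmax(s[1:,4]); bl=l==i
    h=cv2.convexHull(np.argwhere(bl)[:,::-1].astype(np.int32));b=np.zeros(H.shape,np.uint8);cv2.fillConvexPoly(b,h,1)
    for ce,s in comps((b>0)&(S<90)&(V>60),30): print("ball",ce.round(1),s,onz(d,*ce,.021).round(4),"tool",intool(onz(d,*ce,.021)).round(1))
E
python3 - <<'E'
from h import *
d=get_image("wrist"); st();balls(d);plan([.511,-.2555,.0355],84.4); crop(d,210,190,350,370,3,"d2.png")
E
```

```text
t 3.08 p [ 0.5127 -0.2566  0.1027] jawyaw 84.23 zaxis [ 0.0037 -0.0022 -1.    ] F [-0.1  0.9  0.2] w 0.034 q [-0.59  0.39  1.73  0.    1.02 -2.06]
ball [281.3 233.5] [271 223  22  22 386] [ 0.5119 -0.2548  0.021 ] tool [ 1.2  1.8 81.7]
ball [281.1 288. ] [271 278  21  21 337] [ 0.5569 -0.2594  0.021 ] tool [-44.    1.8  81.9]
ball [280.9 335.5] [272 326  19  19 302] [ 0.6013 -0.2638  0.021 ] tool [-88.6   1.9  82.1]
shift [ 2.1  1.  67.2] rot [-0.1  0.2 -0.2]
shift [ 2.1  1.  67.2] rot [  0.4   0.2 179.8]
```

View pics/d2.png

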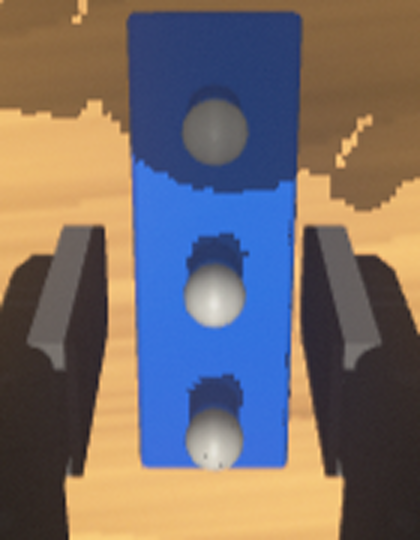

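```bash
python3 -m jog '[1,1.8,40,0,0,0,1,1.8,60,0,0,0,1,1.8,67,0,0,0,1,1.8,67,0,0,0]' 0.6
python3 - <<'E'
from h import *
st();  d=get_image("wrist"); crop(d,180,120,380,380,3,"d3.png");st()
E
```

```text
clock: 3.58
position: [0.5113, -0.2551, 0.0343]
ee_rot: [0.001, 0.051, 0.999, -0.0]
contact_force: [-0.2, -0.1, 0.1]
width: 0.0342
t 3.58 p [ 0.5113 -0.2551  0.0343] jawyaw 84.18 zaxis [ 0.0016 -0.001  -1.    ] F [-0.2 -0.1  0.1] w 0.0342 q [-0.58  0.47  1.81  0.    0.86 -2.05]
t 3.62 p [ 0.5116 -0.2553  0.0346] jawyaw 84.18 zaxis [ 0.0023 -0.0014 -1.    ] F [-0.1  0.1 -0.1] w 0.0342 q [-0.58  0.47  1.81  0.    0.86 -2.05]
```

View pics/d3.png

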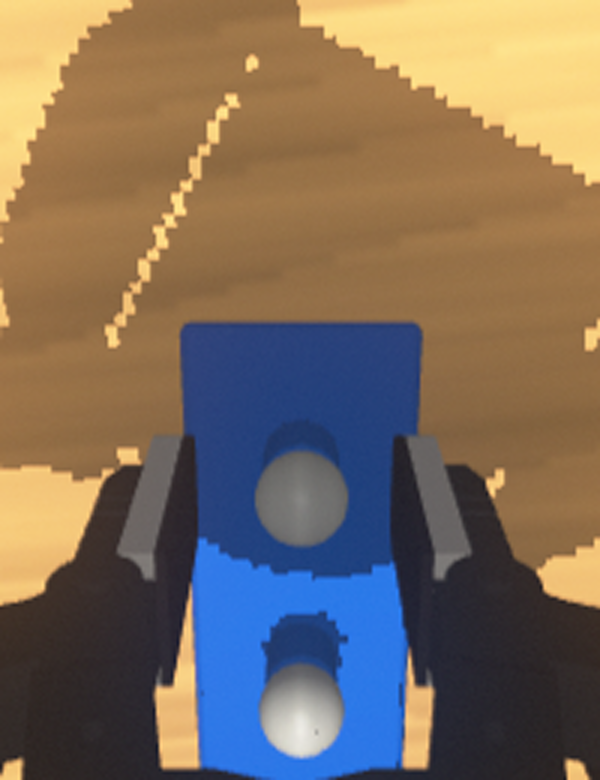

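```bash
python3 -m jog '[0,0.9,0,0,0,0,0,0.9,0,0,0,0,0,0.9,0,0,0,0,0,0.9,0,0,0,0,0,0.9,-10,0,0,0,0,0.9,-40,0,0,0,0,0.9,-60,0,0,0,0,0.9,-60,0,0,0]' 0.85 30
python3 - <<'E'
from h import *
st();  d=get_image("wrist"); crop(d,180,120,380,380,3,"d4.png");st()
E
```

```text
clock: 4.62
position: [0.5115, -0.2548, 0.0949]
ee_rot: [0.002, 0.051, 0.999, -0.001]
contact_force: [0.4, -0.4, -0.8]
width: 0.0134
t 4.62 p [ 0.5115 -0.2548  0.0949] jawyaw 84.16 zaxis [ 0.0029 -0.0022 -1.    ] F [ 0.4 -0.4 -0.8] w 0.0134 q [-0.58  0.4   1.74 -0.    1.   -2.05]
t 4.67 p [ 0.5107 -0.2543  0.0937] jawyaw 84.16 zaxis [ 8.e-04 -8.e-04 -1.e+00] F [ 0.3 -0.4 -0.3] w 0.0134 q [-0.58  0.4   1.74 -0.    1.   -2.05]
```

View pics/d4.png

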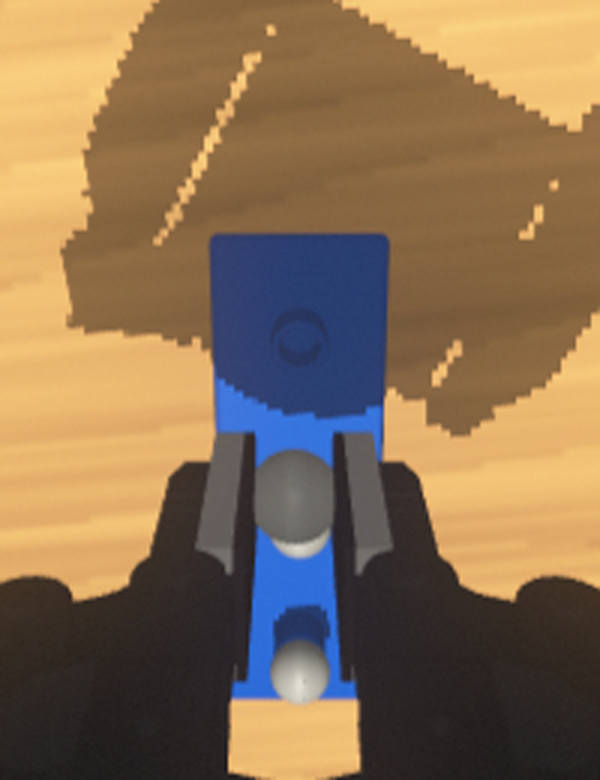

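Ball A is lifted, at about (278,286) in the wrist view between the pads, and its cup is empty. Next: pocket 2.

```bash
python3 - <<'E'
from h import *
st(); d=get_image("wrist"); p,M=tool()
c,r=ray(d,278.3,285.7); c=M.T@(c-p)*1000; r=M.T@r; print("ball in tool at z14.5:",(c+r*(14.5-c[2])/r[2]).round(1))
plan([.506,-.051,.14],105.4)
E
```

```text
t 4.67 p [ 0.5107 -0.2543  0.0937] jawyaw 84.16 zaxis [ 8.e-04 -8.e-04 -1.e+00] F [ 0.3 -0.4 -0.3] w 0.0134 q [-0.58  0.4   1.74 -0.    1.   -2.05]
ball in tool at z14.5: [-2.6 -0.9 14.5]
shift [ 24.8 201.5 -47.1] rot [  0.   -0.  -21.2]
shift [ 24.8 201.5 -47.1] rot [-1.000e-01 -0.000e+00  1.588e+02]
```

```bash
python3 -m jog '[0,0,-40,0,0,0,15,60,-47,0,0,-10,25,120,-47,0,0,-20,25,180,-47,0,0,-21,25,201,-47,0,0,-21,25,201,-47,0,0,-21,25,201,-47,0,0,-21]' 1 35
python3 - <<'E'
from h import *
st();  d=get_image("wrist"); cv2.imwrite("pics/e1.png",d["frame"][:,:,::-1]);st();plan([.506,-.051,.0925],105.4)
cage(d)
E
```

```text
clock: 5.6
position: [0.5059, -0.0521, 0.1395]
ee_rot: [-0.001, -0.132, 0.991, -0.0]
contact_force: [1.0, -0.2, -0.1]
width: 0.0128
t 5.6 p [ 0.5059 -0.0521  0.1395] jawyaw 105.16 zaxis [-1.4e-03 -3.0e-04 -1.0e+00] F [ 1.  -0.2 -0.1] w 0.0128 q [-0.24  0.27  1.81 -0.    1.06 -2.07]
t 5.65 p [ 0.506  -0.0524  0.1396] jawyaw 105.11 zaxis [-1.1e-03 -2.0e-04 -1.0e+00] F [-1.1  0.5  0.1] w 0.0131 q [-0.24  0.27  1.81 -0.    1.06 -2.07]
shift [-0.4  1.4 47.1] rot [ 0.  -0.1 -0.3]
shift [-0.4  1.4 47.1] rot [-1.000e-01 -0.000e+00  1.797e+02]
cage px [288.6 267.4] fit [546.8 -39.8] [113.  115.8]
```

View pics/e1.png

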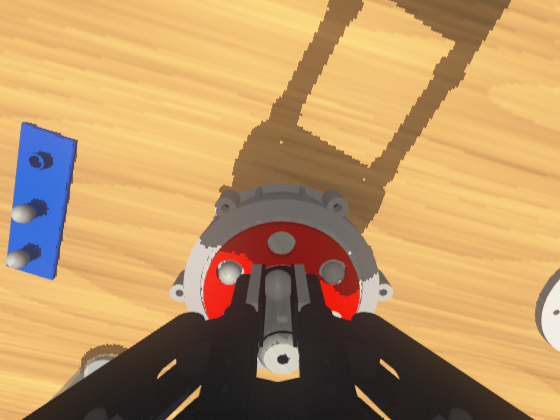

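```bash
python3 - <<'E'
from h import *
d=get_image("wrist"); st(); H,S,V=hsv(d); crop(d,210,210,350,350,5,"e2.png")
C=np.array([546.5,-39.8,71])/1000
for th in(-164.6,): 
    P=C+[.042*np.cos(np.radians(th)),.042*np.sin(np.radians(th)),0]; print("pred pocket rim px",proj(d,P),intool(P).round(1))
    for z in (.0,): 
        p,M=tool(); print("pred ball px", proj(d,p+M@np.array([0,0,.0145])))
E
```

```text
t 5.7 p [ 0.5061 -0.0526  0.1398] jawyaw 105.08 zaxis [-8.e-04 -1.e-04 -1.e+00] F [-0.4  0.5 -0.2] w 0.0129 q [-0.24  0.27  1.81 -0.    1.06 -2.07]
pred pocket rim px [281.16012566 242.9852511 ] [-0.4  1.6 68.8]
pred ball px [279.11679783 284.04614862]
```

View pics/e2.png

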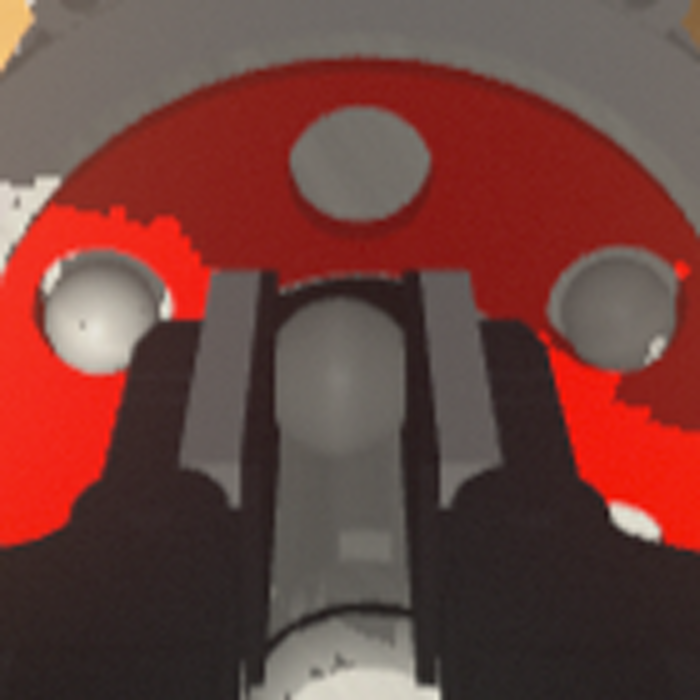

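```bash
python3 -m jog '[0,2,20,0,0,0,0,2,35,0,0,0,0,2,47,0,0,0,0,2,47,0,0,0,0,2,47,0,0,0]'
python3 - <<'E'
from h import *
st();  d=get_image("wrist"); crop(d,210,180,350,350,4,"e3.png"); st()
P=np.array([.5060,-.0510,.072]); print(intool(P).round(1),proj(d,P))
E
```

```text
clock: 6.32
position: [0.5061, -0.0498, 0.0934]
ee_rot: [0.0, -0.132, 0.991, -0.0]
contact_force: [0.4, 0.0, 0.3]
width: 0.0128
t 6.33 p [ 0.5061 -0.0498  0.0934] jawyaw 105.15 zaxis [ 6.e-04 -1.e-04 -1.e+00] F [0.4 0.  0.3] w 0.0128 q [-0.24  0.32  1.88  0.    0.94 -2.07]
t 6.38 p [ 0.5062 -0.0498  0.0937] jawyaw 105.15 zaxis [ 1.1e-03 -2.0e-04 -1.0e+00] F [ 1.2  0.6 -1.1] w 0.0132 q [-0.23  0.32  1.88  0.    0.94 -2.07]
[ 0.6 -1.1 21.7] [277.36261143 276.32031533]
```

View pics/e3.png

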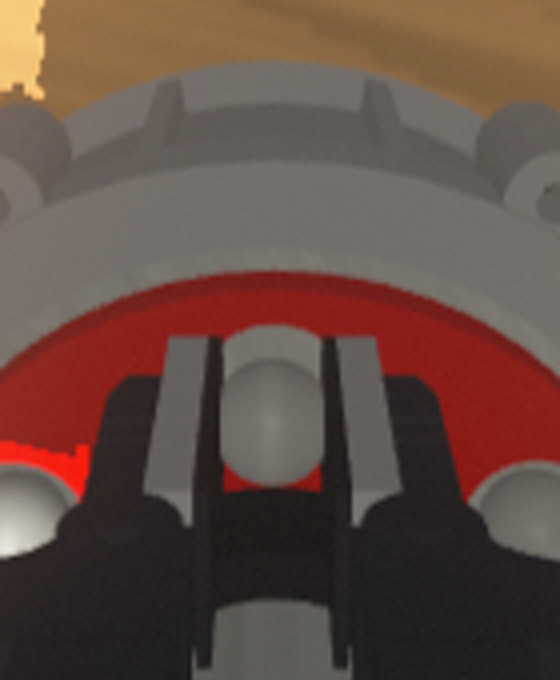

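```bash
python3 -m jog '[0.5,-0.3,1.5,0,0,0,0.5,-0.3,1.5,0,0,0]'; python3 -m jog '[0,0,0,0,0,0,0,0,0,0,0,0,0,0,0,0,0,0,0,0,-5,0,0,0,0,0,-40,0,0,0,0,0,-80,0,0,0,0,0,-80,0,0,0]' 0.68
python3 - <<'E'
from h import *
st();  d=get_image("wrist"); crop(d,180,180,380,380,3,"e4.png"); st()
plan([.5565,-.2594,.12],84.4)
E
```

```text
clock: 6.62
position: [0.5054, -0.05, 0.0919]
ee_rot: [0.0, -0.132, 0.991, -0.0]
contact_force: [-0.2, 0.6, -0.9]
width: 0.0132
clock: 7.5
position: [0.5077, -0.0506, 0.1752]
ee_rot: [0.004, -0.132, 0.991, -0.001]
contact_force: [-0.4, 0.1, -0.5]
width: 0.0272
t 7.5 p [ 0.5077 -0.0506  0.1752] jawyaw 105.16 zaxis [ 0.0076 -0.0017 -1.    ] F [-0.4  0.1 -0.5] w 0.0272 q [-0.24  0.23  1.77  0.    1.14 -2.07]
t 7.55 p [ 0.5063 -0.0502  0.1733] jawyaw 105.16 zaxis [ 3.8e-03 -8.0e-04 -1.0e+00] F [-0.8 -0.3 -0.4] w 0.0272 q [-0.24  0.23  1.77  0.    1.14 -2.07]
shift [   6.4 -214.9   53.7] rot [-0.1  0.2 20.8]
shift [   6.4 -214.9   53.7] rot [-3.000e-01 -1.000e-01 -1.592e+02]
```

View pics/e4.png

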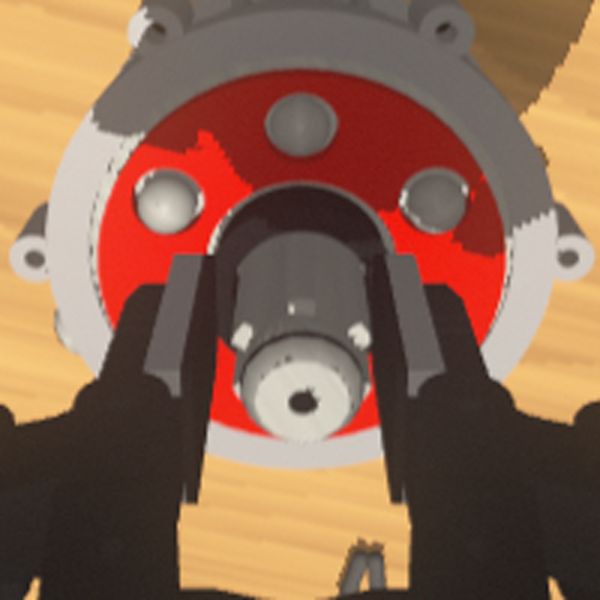

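Ball 1 sits in pocket 2, at crop (300,125). On to ball B.

```bash
python3 -m jog '[3,-60,0,0,0,10,6,-120,0,0,0,20,6,-180,20,0,0,20.8,6,-215,54,0,0,20.8,6,-215,72,0,0,20.8,6,-215,72,0,0,20.8,6,-215,72,0,0,20.8,6,-215,72,0,0,20.8]' 0.6
python3 - <<'E'
from h import *
st();  d=get_image("wrist"); crop(d,210,190,350,370,3,"f1.png"); balls(d);st();balls(d)
E
```

```text
clock: 8.55
position: [0.5563, -0.2588, 0.1008]
ee_rot: [0.001, 0.049, 0.999, -0.0]
contact_force: [0.2, -0.9, 0.6]
width: 0.0339
t 8.55 p [ 0.5563 -0.2588  0.1008] jawyaw 84.41 zaxis [ 1.6e-03 -8.0e-04 -1.0e+00] F [ 0.2 -0.9  0.6] w 0.0339 q [-0.55  0.45  1.64  0.    1.06 -2.02]
ball [278.5 236.3] [268 226  22  22 389] [ 0.5568 -0.2593  0.021 ] tool [-0.4 -0.4 79.9]
ball [278.3 290.9] [269 280  20  22 347] [ 0.6017 -0.2638  0.021 ] tool [-45.5  -0.4  79.9]
t 8.6 p [ 0.5563 -0.2589  0.1009] jawyaw 84.4 zaxis [ 0.0018 -0.001  -1.    ] F [-0.4  0.3  0.3] w 0.034 q [-0.55  0.45  1.64  0.    1.06 -2.02]
ball [278.5 236.3] [268 226  22  22 389] [ 0.5568 -0.2593  0.021 ] tool [-0.4 -0.4 79.9]
ball [278.3 290.9] [269 280  20  22 347] [ 0.6017 -0.2638  0.021 ] tool [-45.5  -0.4  79.9]
```

View pics/f1.png

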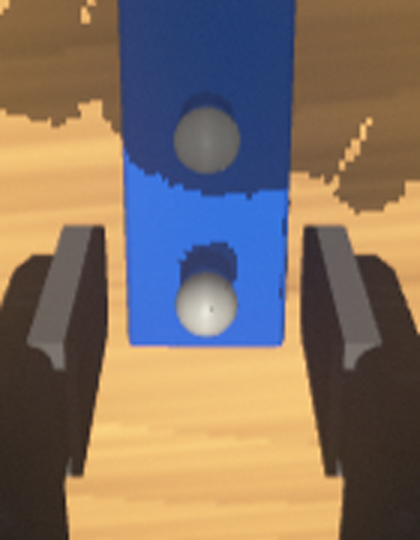

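```bash
python3 -m jog '[0,0.4,40,0,0,0,-0.2,0.4,60,0,0,0,-0.2,0.4,65.5,0,0,0,-0.2,0.4,65.5,0,0,0,-0.2,0.4,65.5,0,0,0]'; python3 -m jog '[0,0,0,0,0,0,0,0,0,0,0,0,0,0,0,0,0,0,0,0,0,0,0,0,0,0,-10,0,0,0,0,0,-40,0,0,0,0,0,-80,0,0,0,0,0,-100,0,0,0]' 1 35
python3 - <<'E'
from h import *
st();  d=get_image("wrist"); crop(d,180,120,380,380,3,"f2.png"); st()
plan([.5764,-.0693,.14],45.4)
E
```

```text
clock: 9.22
position: [0.5568, -0.2592, 0.0355]
ee_rot: [0.001, 0.049, 0.999, -0.001]
contact_force: [0.0, -0.8, 0.1]
width: 0.0341
clock: 10.22
position: [0.5565, -0.2595, 0.1365]
ee_rot: [0.001, 0.049, 0.999, -0.001]
contact_force: [1.0, -1.1, -0.6]
width: 0.0126
t 10.22 p [ 0.5565 -0.2595  0.1365] jawyaw 84.36 zaxis [ 0.0021 -0.0019 -1.    ] F [ 1.  -1.1 -0.6] w 0.0126 q [-0.55  0.41  1.59 -0.    1.13 -2.02]
t 10.28 p [ 0.5575 -0.26    0.1387] jawyaw 84.36 zaxis [ 0.0053 -0.0038 -1.    ] F [ 1.5 -0.3  2.1] w 0.0131 q [-0.55  0.41  1.59 -0.    1.14 -2.02]
shift [ -0.  191.7  -1.9] rot [-0.1  0.4 39. ]
shift [ -0.  191.7  -1.9] rot [-5.00e-01 -1.00e-01 -1.41e+02]
```

View pics/f2.png

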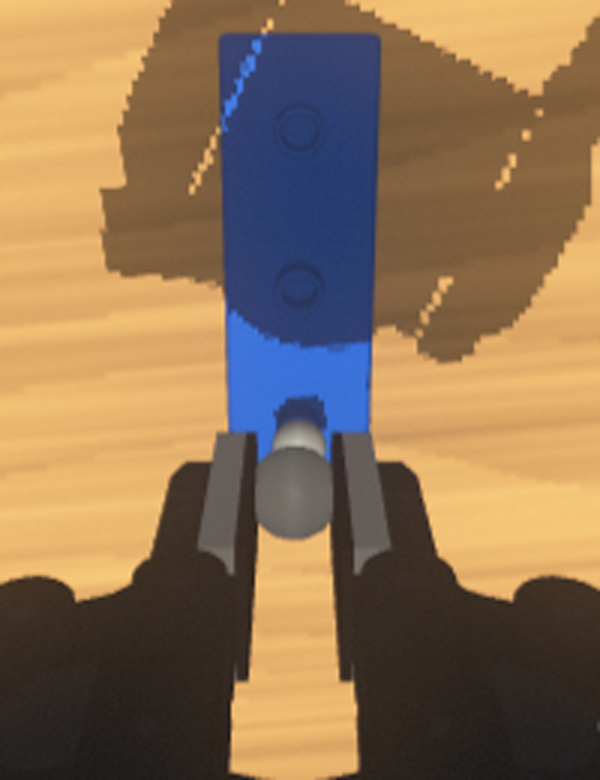

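```bash
python3 -m jog '[0,0,-15,0,0,0,0,50,-15,0,0,10,0,100,-15,0,0,20,0,150,-10,0,0,30,0,191,-2,0,0,39,0,191,-2,0,0,39,0,191,-2,0,0,39,0,191,-2,0,0,39]'
python3 - <<'E'
from h import *
st();  d=get_image("wrist"); crop(d,180,180,380,380,3,"f3.png"); st()
plan([.5764,-.0693,.0925],45.4)
P=np.array([.5764,-.0693,.071]);print("pocket px",proj(d,P),intool(P).round(1)); p,M=tool(); print("ball px",proj(d,p+M@[0,0,.0145]))
E
```

```text
clock: 11.28
position: [0.5748, -0.0699, 0.1362]
ee_rot: [0.0, 0.38, 0.925, -0.0]
contact_force: [0.2, -1.0, -1.2]
width: 0.013
t 11.28 p [ 0.5748 -0.0699  0.1362] jawyaw 45.32 zaxis [-0.e+00 -4.e-04 -1.e+00] F [ 0.2 -1.  -1.2] w 0.013 q [-0.24  0.37  1.67 -0.    1.11 -1.03]
t 11.32 p [ 0.5748 -0.0699  0.1363] jawyaw 45.29 zaxis [ 1.e-04 -3.e-04 -1.e+00] F [0.5 0.7 0.4] w 0.0129 q [-0.24  0.37  1.67 -0.    1.11 -1.03]
shift [-0.7  1.5 43.8] rot [-0.   0.  -0.1]
shift [-0.7  1.5 43.8] rot [  0.    0.  179.9]
pocket px [280.87244455 243.95126821] [-0.7  1.6 65.3]
ball px [278.78276691 282.23821863]
```

View pics/f3.png

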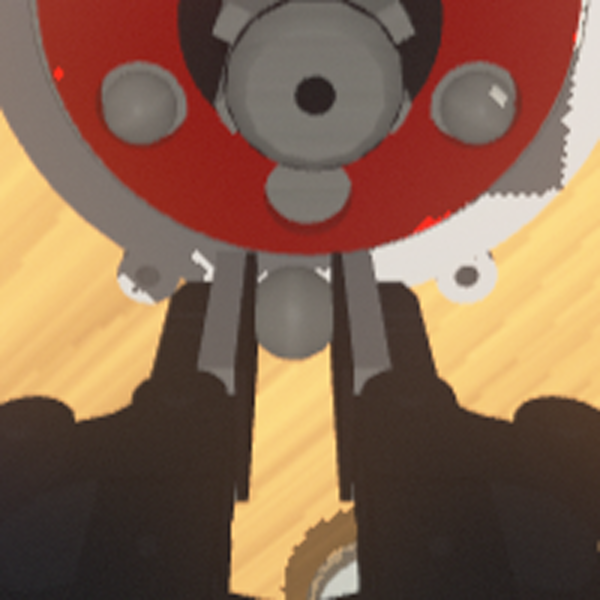

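```bash
python3 -m jog '[0.3,2.2,20,0,0,0,0.3,2.2,35,0,0,0,0.3,2.2,43.8,0,0,0,0.3,2.2,43.8,0,0,0,0.3,2.2,43.8,0,0,0]'
python3 - <<'E'
from h import *
st();  d=get_image("wrist"); crop(d,180,180,380,380,3,"f4.png"); st()
P=np.array([.5764,-.0693,.072]);print("pocket px",proj(d,P),intool(P).round(1)); p,M=tool(); print("ball px",proj(d,p+M@[0,0,.0145]))
E
```

```text
clock: 11.95
position: [0.5764, -0.067, 0.0928]
ee_rot: [0.0, 0.38, 0.925, 0.0]
contact_force: [-0.5, 0.4, 0.8]
width: 0.0132
t 11.95 p [ 0.5764 -0.067   0.0928] jawyaw 45.35 zaxis [ 6.e-04 -0.e+00 -1.e+00] F [-0.5  0.4  0.8] w 0.0132 q [-0.24  0.41  1.72  0.    1.01 -1.03]
t 12.0 p [ 0.5765 -0.067   0.093 ] jawyaw 45.36 zaxis [ 1.e-03 -1.e-04 -1.e+00] F [ 0.6  0.7 -0. ] w 0.0128 q [-0.24  0.41  1.72  0.    1.01 -1.03]
pocket px [275.81273011 278.56550399] [-1.5 -1.7 21. ]
ball px [279.03207795 282.33358365]
```

View pics/f4.png

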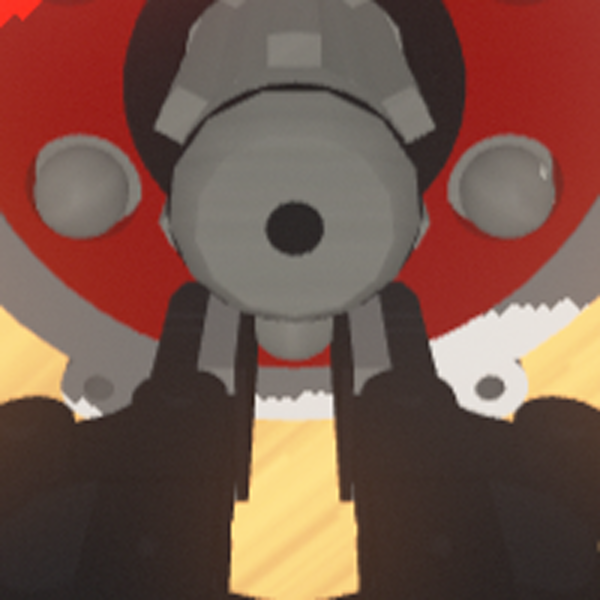

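```bash
python3 -m jog '[-0.3,0,1,0,0,0,-0.3,0,1,0,0,0]'; python3 -m jog '[0,0,0,0,0,0,0,0,0,0,0,0,0,0,0,0,0,0,0,0,-5,0,0,0,0,0,-40,0,0,0,0,0,-80,0,0,0,0,0,-80,0,0,0]' 0.68
python3 - <<'E'
from h import *
st();  d=get_image("wrist"); crop(d,180,180,380,380,3,"f5.png"); st()
d=get_image("top"); crop(d,295,160,395,265,5,"f6.png")
plan([.6012,-.2634,.101],84.4)
E
```

```text
clock: 12.25
position: [0.5764, -0.0671, 0.0917]
ee_rot: [0.0, 0.38, 0.925, 0.0]
contact_force: [0.0, 0.2, 0.3]
width: 0.0128
clock: 13.12
position: [0.5787, -0.0676, 0.1753]
ee_rot: [0.004, 0.38, 0.925, 0.001]
contact_force: [0.5, -0.5, -0.0]
width: 0.0272
t 13.12 p [ 0.5787 -0.0676  0.1753] jawyaw 45.36 zaxis [ 0.0079 -0.0018 -1.    ] F [ 0.5 -0.5 -0. ] w 0.0272 q [-0.24  0.33  1.61  0.    1.19 -1.03]
t 13.18 p [ 0.5773 -0.0673  0.1732] jawyaw 45.36 zaxis [ 3.8e-03 -8.0e-04 -1.0e+00] F [-1.   0.3 -0.5] w 0.0272 q [-0.24  0.34  1.62  0.    1.19 -1.03]
shift [-155.7 -122.1   70.8] rot [  0.   0. -39.]
shift [-155.7 -122.1   70.8] rot [  0.  -0. 141.]
```

View pics/f5.png

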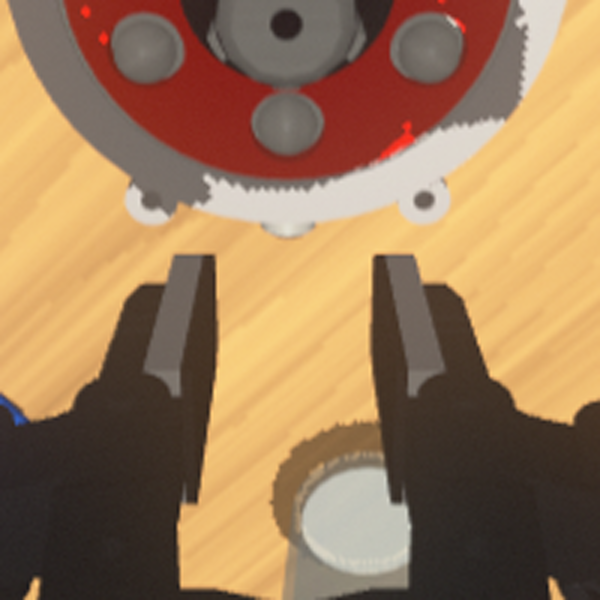

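View pics/f6.png

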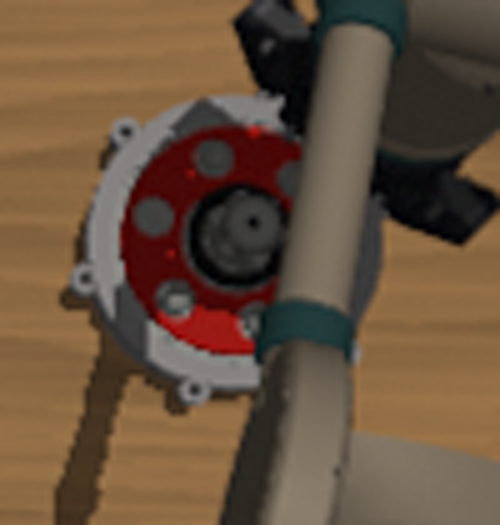

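Ball 2 is in pocket 0, at crop (287,124). Next: ball C.

```bash
python3 -m jog '[-45,-35,0,0,0,-10,-90,-70,0,0,0,-20,-130,-105,10,0,0,-30,-156,-122,40,0,0,-39,-156,-122,71,0,0,-39,-156,-122,71,0,0,-39,-156,-122,71,0,0,-39,-156,-122,71,0,0,-39]' 0.6
python3 - <<'E'
from h import *
st();  d=get_image("wrist"); crop(d,210,190,350,370,3,"g1.png"); balls(d);st();balls(d)
E
```

```text
clock: 14.22
position: [0.6024, -0.2634, 0.1019]
ee_rot: [0.001, 0.049, 0.999, -0.001]
contact_force: [0.2, 1.1, 0.6]
width: 0.0339
t 14.22 p [ 0.6024 -0.2634  0.1019] jawyaw 84.4 zaxis [ 0.0022 -0.0011 -1.    ] F [0.2 1.1 0.6] w 0.0339 q [-0.52  0.5   1.53  0.    1.11 -1.99]
t 14.28 p [ 0.6024 -0.2634  0.102 ] jawyaw 84.4 zaxis [ 0.0023 -0.0012 -1.    ] F [0.1 0.4 0.1] w 0.0342 q [-0.52  0.5   1.53  0.    1.11 -1.99]
```

View pics/g1.png

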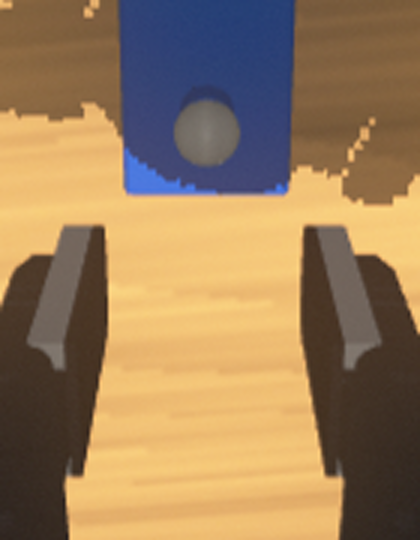

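```bash
python3 -m jog '[0.8,0.4,40,0,0,0,0.8,0.4,60,0,0,0,0.8,0.4,66.5,0,0,0,0.8,0.4,66.5,0,0,0,0.8,0.4,66.5,0,0,0]'; python3 -m jog '[0,0,0,0,0,0,0,0,0,0,0,0,0,0,0,0,0,0,0,0,0,0,0,0,0,0,-10,0,0,0,0,0,-40,0,0,0,0,0,-80,0,0,0,0,0,-120,0,0,0,0,0,-150,0,0,0]' 1 35
python3 - <<'E'
from h import *
st();  d=get_image("wrist"); crop(d,180,120,380,380,3,"g2.png"); st()
plan([.5571,.0008,.18],-14.6)
E
```

```text
clock: 14.9
position: [0.6018, -0.2635, 0.0353]
ee_rot: [0.001, 0.049, 0.999, -0.001]
contact_force: [-1.1, -0.8, 0.9]
width: 0.0346
clock: 16.02
position: [0.6007, -0.2633, 0.1859]
ee_rot: [0.0, 0.049, 0.999, -0.0]
contact_force: [0.4, -0.6, -1.0]
width: 0.013
t 16.02 p [ 0.6007 -0.2633  0.1859] jawyaw 84.35 zaxis [ 8.e-04 -8.e-04 -1.e+00] F [ 0.4 -0.6 -1. ] w 0.013 q [-0.52  0.43  1.42 -0.    1.28 -1.99]
t 16.07 p [ 0.6026 -0.2643  0.1901] jawyaw 84.36 zaxis [ 0.0071 -0.0044 -1.    ] F [ 1.6 -0.3  2.3] w 0.0129 q [-0.52  0.43  1.42 -0.    1.29 -1.99]
shift [ 71.4 259.4   8.6] rot [ 0.2  0.5 99. ]
shift [ 71.4 259.4   8.6] rot [ -0.5   0.2 -81. ]
```

View pics/g2.png

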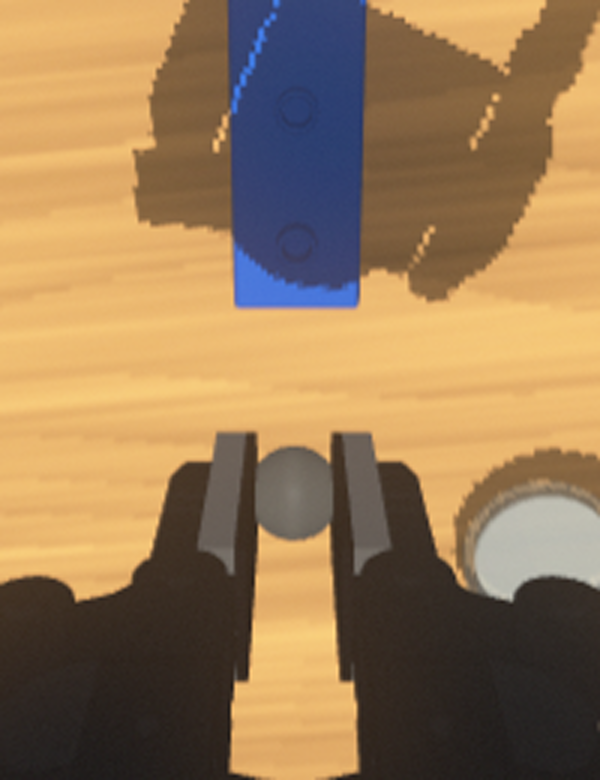

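```bash
python3 -m jog '[8,28,0,0,0,10,15,56,5,0,0,20,22,84,5,0,0,30,30,112,5,0,0,40,38,140,5,0,0,50,45,168,5,0,0,60,52,196,5,0,0,70,60,224,5,0,0,80,68,250,5,0,0,90,71,258.5,5,0,0,99]'; python3 -m jog '[0,0,0,0,0,0,0,0,20,0,0,0,0,0,44,0,0,0,0,0,44,0,0,0,0,0,44,0,0,0]'
python3 - <<'E'
from h import *
st();  d=get_image("wrist"); crop(d,180,180,380,380,3,"g3.png"); st()
P=np.array([.5571,.0008,.071]);print("pocket px",proj(d,P),intool(P).round(1)); p,M=tool(); print("ball px",proj(d,p+M@[0,0,.0145])); plan([.5571,.0008,.0925],-14.6)
E
```

```text
clock: 17.32
position: [0.5545, 0.0026, 0.1784]
ee_rot: [-0.001, 0.793, 0.61, -0.001]
contact_force: [-0.5, -0.0, -0.3]
width: 0.0132
clock: 17.95
position: [0.5561, 0.0006, 0.1354]
ee_rot: [0.0, 0.791, 0.611, 0.0]
contact_force: [-0.2, -1.0, 0.7]
width: 0.013
t 17.95 p [0.5561 0.0006 0.1354] jawyaw -14.61 zaxis [ 8.e-04 -2.e-04 -1.e+00] F [-0.2 -1.   0.7] w 0.013 q [-0.12  0.34  1.72 -0.    1.08  0.13]
t 18.0 p [0.5564 0.0007 0.1358] jawyaw -14.62 zaxis [ 1.7e-03 -2.0e-04 -1.0e+00] F [-0.2  0.4 -0.1] w 0.0128 q [-0.12  0.34  1.72 -0.    1.08  0.13]
pocket px [278.33297011 242.57177602] [ 0.3  0.6 64.8]
ball px [277.39045402 281.88708828]
shift [ 0.3  0.6 43.3] rot [ 0.1 -0.  -0. ]
shift [ 0.3  0.6 43.3] rot [ -0.   -0.2 180. ]
```

View pics/g3.png

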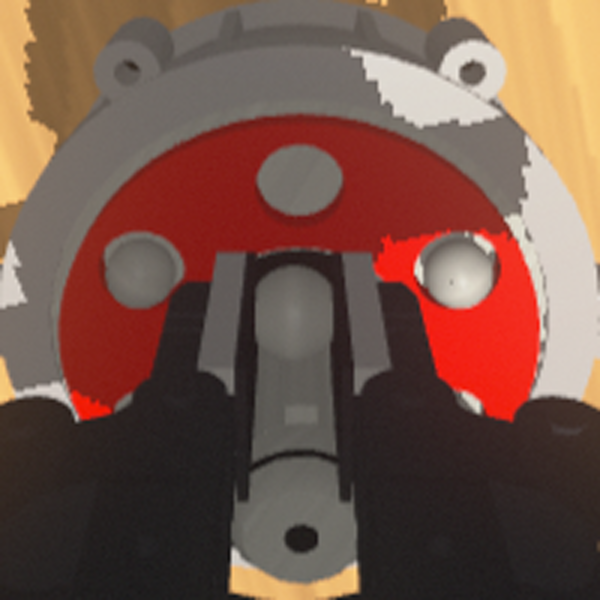

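```bash
python3 -m jog '[0.9,0.7,20,0,0,0,0.9,0.7,35,0,0,0,0.9,0.7,44,0,0,0,0.9,0.7,44,0,0,0,0.9,0.7,44,0,0,0]'
python3 - <<'E'
from h import *
st();  d=get_image("wrist"); crop(d,180,180,380,380,3,"g4.png"); st()
P=np.array([.5571,.0008,.072]);print("pocket px",proj(d,P),intool(P).round(1)); p,M=tool(); print("ball px",proj(d,p+M@[0,0,.0145]))
E
```

```text
clock: 18.62
position: [0.5567, 0.0018, 0.0911]
ee_rot: [0.0, 0.791, 0.611, 0.0]
contact_force: [-0.7, -0.3, 0.2]
width: 0.0131
t 18.62 p [0.5567 0.0018 0.0911] jawyaw -14.64 zaxis [ 6.e-04  0.e+00 -1.e+00] F [-0.7 -0.3  0.2] w 0.0131 q [-0.12  0.38  1.78  0.    0.98  0.13]
t 18.68 p [0.5567 0.0018 0.0911] jawyaw -14.64 zaxis [ 5.e-04  0.e+00 -1.e+00] F [-0.1  0.3 -0.9] w 0.0128 q [-0.12  0.38  1.78  0.    0.98  0.13]
pocket px [278.13261341 278.77442515] [-0.9  0.6 19.1]
ball px [276.89298236 281.76265501]
```

View pics/g4.png

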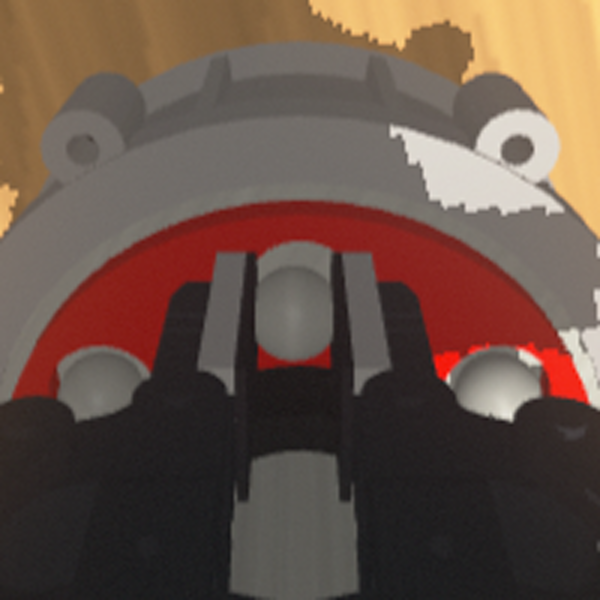

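```bash
python3 -m jog '[0,0.8,0,0,0,0,0,0.8,0,0,0,0]'; python3 -m jog '[0,0,0,0,0,0,0,0,0,0,0,0,0,0,0,0,0,0,0,0,-5,0,0,0,0,0,-40,0,0,0,0,0,-90,0,0,0,0,0,-110,0,0,0,0,0,-110,0,0,0]' 0.68
python3 - <<'E'
from h import *
st();  d=get_image("wrist"); crop(d,180,180,380,380,3,"g5.png"); st()
plan([.5091,.285,.20],90);d=get_image("top"); crop(d,185,190,245,255,8,"g6.png")
H,S,V=hsv(d);br=(H>14)&(H<26)&(S>140)&(V>130);print([(c,s) for c,s in comps(br,60)])
E
```

```text
clock: 18.92
position: [0.5574, 0.0016, 0.091]
ee_rot: [0.0, 0.791, 0.611, 0.0]
contact_force: [0.2, 0.3, -0.2]
width: 0.0128
clock: 19.92
position: [0.5584, 0.0015, 0.2031]
ee_rot: [0.002, 0.791, 0.611, 0.002]
contact_force: [0.3, -0.5, -0.6]
width: 0.0268
t 19.93 p [0.5584 0.0015 0.2031] jawyaw -14.64 zaxis [ 4.8e-03 -5.0e-04 -1.0e+00] F [ 0.3 -0.5 -0.6] w 0.0268 q [-0.12  0.28  1.62  0.    1.24  0.13]
t 19.98 p [0.5574 0.0016 0.2014] jawyaw -14.64 zaxis [ 1.3e-03 -1.0e-04 -1.0e+00] F [-0.6 -0.  -0.3] w 0.0276 q [-0.12  0.28  1.62  0.    1.24  0.13]
shift [ 262.  -118.3    1.3] rot [ 1.000e-01  1.000e-01 -1.046e+02]
shift [ 262.  -118.3    1.3] rot [ 0.1 -0.1 75.4]
[(array([213.        , 221.18367347]), array([203, 212,  21,  19, 147], dtype=int32))]
```

View pics/g5.png

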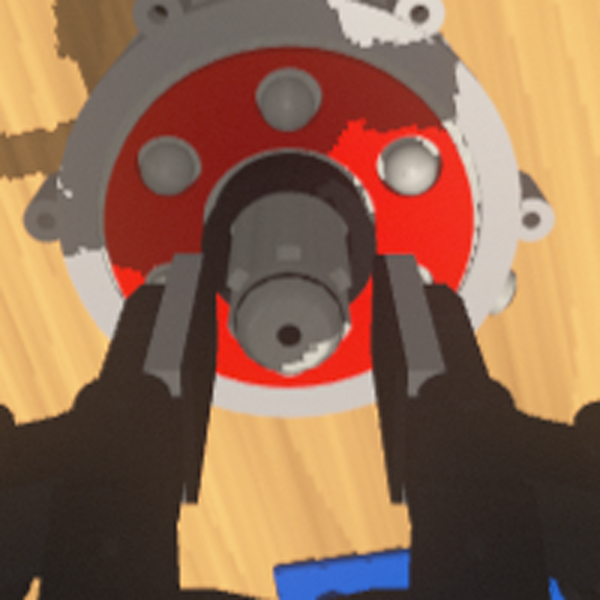

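View pics/g6.png

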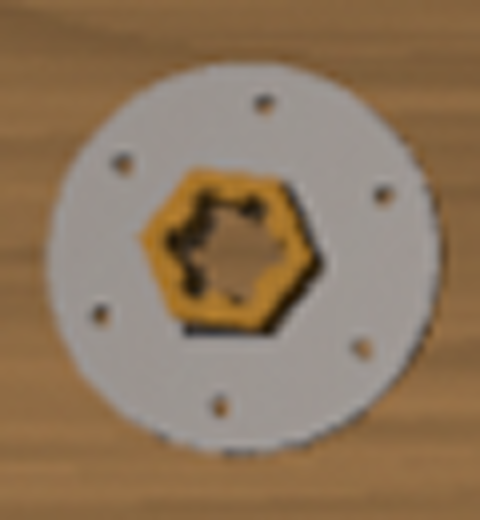

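All three pockets are filled; ball 3 is at crop (288,100). In the top view the hub's boss is at about (213,221). I'll move over it and measure.

```bash
python3 -m jog '[60,-30,0,0,0,-3,118,-55,0,0,0,-6,175,-80,0,0,0,-6.5,232,-105,0,0,0,-6.5,262,-118,2,0,0,-6.5,262,-118,2,0,0,-6.5,262,-118,2,0,0,-6.5,262,-118,2,0,0,-6.5]' 0
python3 - <<'E'
from h import *
st();  d=get_image("wrist"); cv2.imwrite("pics/h1.png",d["frame"][:,:,::-1]); st()
E
```

```text
clock: 21.02
position: [0.5094, 0.2836, 0.1984]
ee_rot: [0.0, 0.756, 0.655, -0.001]
contact_force: [-0.2, 0.7, 0.1]
width: 0.0855
t 21.02 p [0.5094 0.2836 0.1984] jawyaw -8.23 zaxis [-1.e-03 -9.e-04 -1.e+00] F [-0.2  0.7  0.1] w 0.0855 q [ 0.39  0.32  1.57 -0.    1.25  0.53]
t 21.07 p [0.5095 0.2836 0.1986] jawyaw -8.25 zaxis [-6.e-04 -5.e-04 -1.e+00] F [-0.2  0.4  0.2] w 0.0854 q [ 0.39  0.32  1.57 -0.    1.25  0.53]
```

View pics/h1.png

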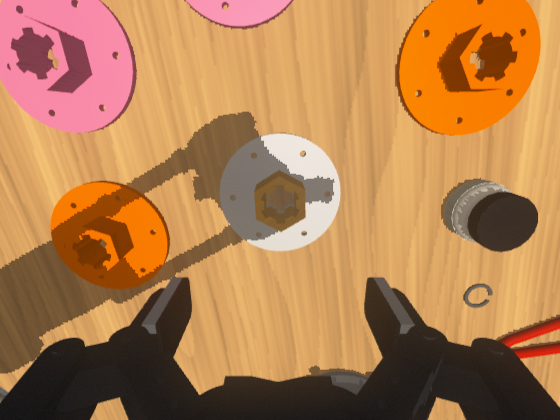

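```bash
python3 - <<'E'
from h import *
d=get_image("wrist"); crop(d,210,120,350,260,5,"h2.png"); H,S,V=hsv(d)
g=(S<45)&(V>60); n,l,s,ce=cv2.connectedComponentsWithStats(g.astype(np.uint8)); i=l[150,262] or l[180,240]; i=max([l[v,u] for v,u in((150,300),(180,240),(240,290))],key=lambda k:s[k][4] if k else 0)
print(s[i]); h=cv2.convexHull(np.argwhere(l==i)[:,::-1].astype(np.int32))[:,0]
W=np.array([onz(d,*p,.008)[:2] for p in h],np.float32)*1000; e=cv2.fitEllipse(W);print("flange",e)
for v,u in((150,300),(180,240),(240,290)): print(l[v,u],s[l[v,u]])
E
```

```text
[ 220  133  120  118 8373]
flange ((511.7743225097656, 283.5811462402344), (126.92276000976562, 127.32704162597656), 178.67906188964844)
1 [ 220  133  120  118 8373]
1 [ 220  133  120  118 8373]
1 [ 220  133  120  118 8373]
```

View pics/h2.png

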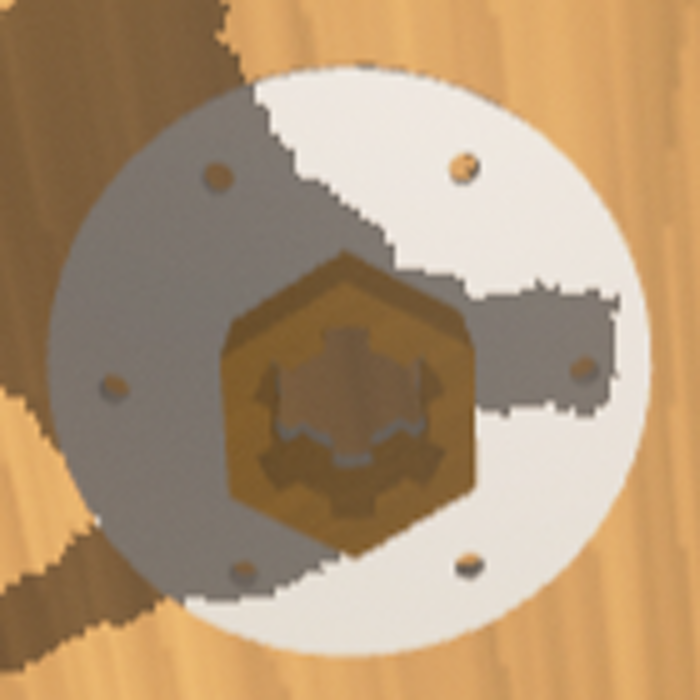

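```bash
python3 - <<'E'
from h import *
d=get_image("wrist"); st()
c=np.array([(346,283),(222,350),(230,495),(353,557),(475,487),(474,343)])/5+[210,120]
W=np.array([onz(d,*p,.042)[:2]*1000 for p in c]); m=W.mean(0); print("boss ctr",m.round(1)); 
a=np.degrees(np.arctan2((W-m)[:,1],(W-m)[:,0]));print("R",np.linalg.norm(W-m,axis=1).round(1),a.round(1),"mod60",(a%60).round(1))
plan([*( (m+[511.8,283.6])/2000),.10],(a%60).mean()-30)
E
```

```text
t 21.18 p [0.5097 0.2839 0.1989] jawyaw -8.24 zaxis [ 0.e+00 -1.e-04 -1.e+00] F [0.5 0.2 0.1] w 0.0856 q [ 0.39  0.32  1.57 -0.    1.25  0.53]
boss ctr [512.2 283.7]
R [26.7 27.9 27.7 27.9 27.7 27.9] [  83.5  141.7 -155.6  -96.9  -36.9   25.1] mod60 [23.5 21.7 24.4 23.1 23.1 25.1]
shift [ 0.1  2.3 98.9] rot [ 0.   0.  -1.7]
shift [ 0.1  2.3 98.9] rot [  0.   -0.  178.3]
```

```bash
python3 -m jog '[0,2.5,50,0,0,-1.7,0,2.5,100,0,0,-1.7,0,2.5,140,0,0,-1.7,0,2.5,160,0,0,-1.7,0,2.5,160,0,0,-1.7,0,2.5,160,0,0,-1.7]' 0.22
python3 - <<'E'
from h import *
st();  d=get_image("wrist"); crop(d,130,100,430,380,2,"h3.png"); st()
E
```

```text
clock: 21.92
position: [0.5128, 0.2846, 0.04]
ee_rot: [0.0, 0.746, 0.666, 0.001]
contact_force: [0.4, 0.6, 0.7]
width: 0.0666
t 21.93 p [0.5128 0.2846 0.04  ] jawyaw -6.47 zaxis [ 1.9e-03  8.0e-04 -1.0e+00] F [0.4 0.6 0.7] w 0.0666 q [0.39 0.48 1.77 0.   0.89 0.5 ]
t 21.98 p [0.513  0.2848 0.0403] jawyaw -6.47 zaxis [ 0.0026  0.0011 -1.    ] F [-0.5  0.1 -0.5] w 0.0666 q [0.39 0.48 1.77 0.   0.89 0.5 ]
```

View pics/h3.png

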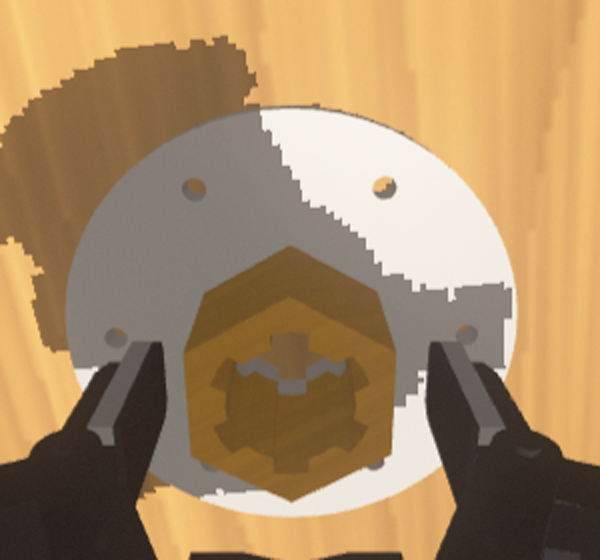

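```bash
python3 -m jog '[0,-1.2,6,0,0,0,0,-1.2,11.5,0,0,0,0,-1.2,11.5,0,0,0]'; python3 -m jog '[0,0,0,0,0,0,0,0,0,0,0,0,0,0,0,0,0,0,0,0,0,0,0,0,0,0,0,0,0,0,0,0,0,0,0,0]' 0.6 90
python3 - <<'E'
from h import *
st();  d=get_image("wrist"); crop(d,130,100,430,380,2,"h4.png"); st()
E
```

```text
clock: 22.35
position: [0.5102, 0.2846, 0.027]
ee_rot: [-0.0, 0.746, 0.666, -0.0]
contact_force: [0.2, -0.4, -0.2]
width: 0.0669
clock: 23.1
position: [0.5111, 0.2849, 0.0279]
ee_rot: [0.0, 0.746, 0.666, 0.001]
contact_force: [0.7, -0.4, 4.8]
width: 0.0467
t 23.1 p [0.5111 0.2849 0.0279] jawyaw -6.44 zaxis [ 1.1e-03  5.0e-04 -1.0e+00] F [ 0.7 -0.4  4.8] w 0.0467 q [0.39 0.49 1.78 0.   0.87 0.5 ]
t 23.15 p [0.5111 0.285  0.0279] jawyaw -6.44 zaxis [ 1.1e-03  5.0e-04 -1.0e+00] F [ 1.  -0.5  5.4] w 0.0467 q [0.39 0.49 1.78 0.   0.87 0.5 ]
```

View pics/h4.png

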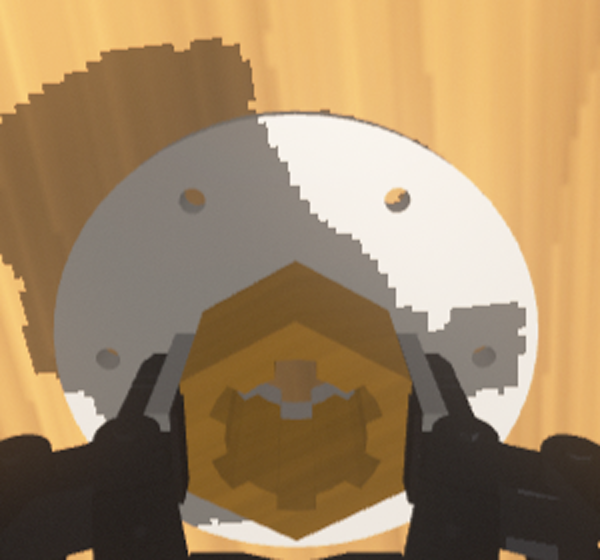

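```bash
python3 -m jog '[0,0,-10,0,0,0,0,0,-50,0,0,0,0,0,-110,0,0,0,0,0,-172,0,0,0,0,0,-172,0,0,0,0,0,-172,0,0,0]'
python3 - <<'E'
from h import *
st();  d=get_image("wrist"); crop(d,130,100,430,380,2,"i1.png"); st();st();
plan([.5465,-.0398,.20],-14.6)
E
```

```text
clock: 23.9
position: [0.5093, 0.2842, 0.1982]
ee_rot: [-0.001, 0.746, 0.666, -0.001]
contact_force: [-0.6, -0.5, -4.8]
width: 0.0465
t 23.9 p [0.5093 0.2842 0.1982] jawyaw -6.45 zaxis [-0.0028 -0.0011 -1.    ] F [-0.6 -0.5 -4.8] w 0.0465 q [0.39 0.32 1.57 0.   1.25 0.5 ]
t 23.95 p [0.5088 0.284  0.1972] jawyaw -6.45 zaxis [-0.0047 -0.0019 -1.    ] F [ 0.3 -0.4 -3.9] w 0.0468 q [0.39 0.32 1.57 0.   1.25 0.5 ]
t 23.95 p [0.5088 0.284  0.1972] jawyaw -6.45 zaxis [-0.0047 -0.0019 -1.    ] F [ 0.3 -0.4 -3.9] w 0.0468 q [0.39 0.32 1.57 0.   1.25 0.5 ]
shift [-317.6   73.8   -2.4] rot [-0.2  0.2  8.2]
shift [-317.6   73.8   -2.4] rot [  -0.2   -0.4 -171.8]
```

View pics/i1.png

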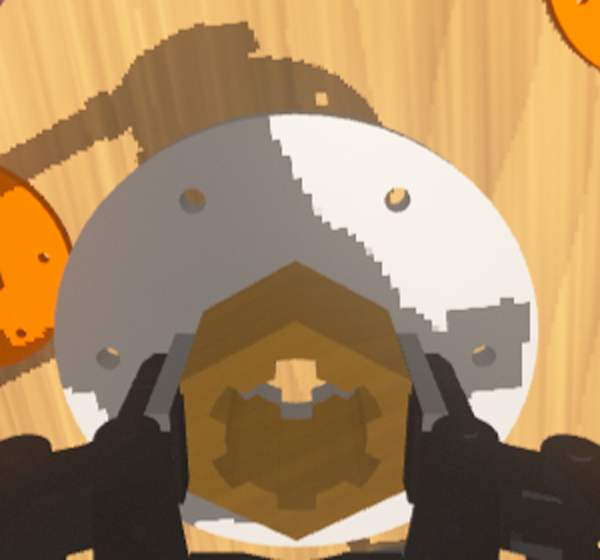

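```bash
python3 - <<'E'
from h import *
p,M=tool();d=get_image("wrist")
H,S,V=hsv(d);g=(S<45)&(V>60)
def at(u,v,z):
    c,r=ray(d,u,v);c=M.T@(c-p)*1000;r=M.T@r;return c+r*(z-c[2])/r[2]
for z in(-13,-14,-15):
    a,b=[at(130+x/2,100+y/2,z) for x,y in((294,322),(296,540))]; print(z,a.round(1),b.round(1),((a+b)/2).round(1),np.linalg.norm(a-b).round(1))
n,l,s,ce=cv2.connectedComponentsWithStats(g.astype(np.uint8)); i=l[160,230]; 
h=cv2.convexHull(np.argwhere((l==i))[:,::-1].astype(np.int32))[:,0]; h=np.array([q for q in h if q[1]<280])
W=np.array([at(*q,20)[:2] for q in h],np.float32); print("flange",cv2.fitEllipse(W), s[i])
E
```

```text
-13 [ 25.7  -0.1 -13. ] [-30.2   0.4 -13. ] [ -2.2   0.2 -13. ] 55.8
-14 [ 26.2  -0.1 -14. ] [-29.2   0.4 -14. ] [ -1.5   0.2 -14. ] 55.3
-15 [ 26.7  -0.1 -15. ] [-28.1   0.4 -15. ] [ -0.7   0.2 -15. ] 54.8Traceback (most recent call last):
  File "<stdin>", line 10, in <module>
cv2.error: OpenCV(4.12.0) /io/opencv/modules/imgproc/src/shapedescr.cpp:361: error: (-201:Incorrect size of input array) There should be at least 5 points to fit the ellipse in function 'fitEllipseNoDirect'
```

```bash
python3 -m jog '[-62,14,-5,0,0,3,-124,28,-5,0,0,6,-186,43,-5,0,0,8.2,-248,57,-5,0,0,8.2,-290,68,-3,0,0,8.2,-316,73.8,-2.4,0,0,8.2,-316,73.8,-2.4,0,0,8.2,-316,73.8,-2.4,0,0,8.2]'
python3 - <<'E'
from h import *
st(); d=get_image("wrist"); crop(d,130,100,430,380,2,"j1.png"); st()
d=get_image("scene"); crop(d,190,160,330,330,4,"j2.png")
plan([.5468,-.0386,.175],-14.6)
E
```

```text
clock: 25.0
position: [0.5475, -0.0369, 0.2002]
ee_rot: [-0.002, 0.792, 0.611, -0.001]
contact_force: [-0.1, -0.3, -3.9]
width: 0.0468
t 25.0 p [ 0.5475 -0.0369  0.2002] jawyaw -14.66 zaxis [-0.0035  0.0016 -1.    ] F [-0.1 -0.3 -3.9] w 0.0468 q [-0.19  0.27  1.64  0.    1.23  0.06]
t 25.05 p [ 0.5477 -0.0366  0.2006] jawyaw -14.61 zaxis [-0.0027  0.0012 -1.    ] F [ 0.5  1.  -4.1] w 0.0468 q [-0.19  0.27  1.64  0.    1.23  0.06]
shift [-2.4 -0.5 26. ] rot [-0.1 -0.   0. ]
shift [-2.4 -0.5 26. ] rot [   0.    -0.2 -180. ]
```

View pics/j1.png

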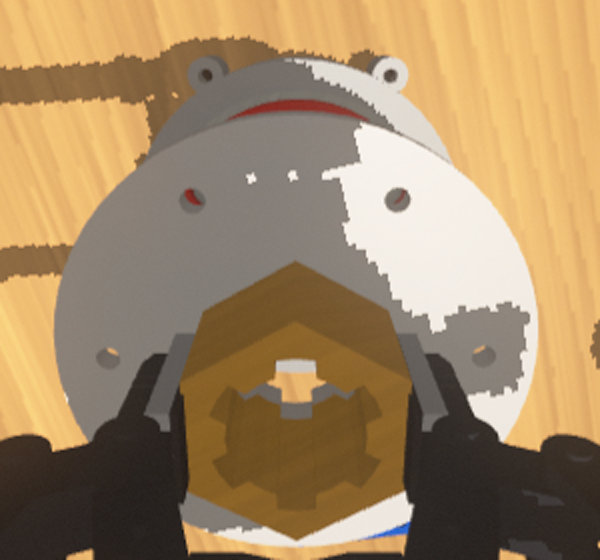

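View pics/j2.png

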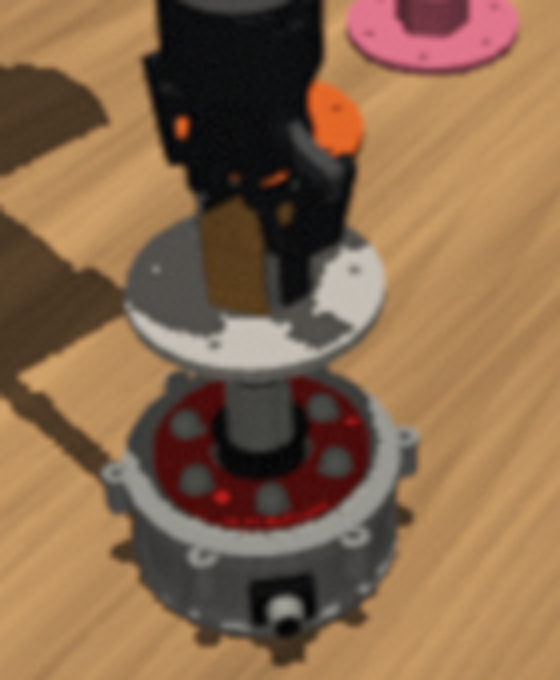

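```bash
python3 -m jog '[-2.4,0,12,0,0,0,-2.4,0,24,0,0,0,-2.4,0,34,0,0,0,-2.4,0,38,0,0,0,-2.4,0,42,0,0,0,-2.4,0,46,0,0,0,-2.4,0,48,0,0,0,-2.4,0,50,0,0,0,-2.4,0,50,0,0,0]'
python3 - <<'E'
from h import *
st(); d=get_image("wrist"); crop(d,130,100,430,380,2,"k1.png"); st();print(get_state()["moment"])
plan([.5468,-.0386,.108],-14.6)
E
```

```text
clock: 26.22
position: [0.5478, -0.0397, 0.1518]
ee_rot: [-0.0, 0.791, 0.611, 0.0]
contact_force: [-0.7, 1.3, -4.0]
width: 0.047
t 26.23 p [ 0.5478 -0.0397  0.1518] jawyaw -14.65 zaxis [-0.e+00  3.e-04 -1.e+00] F [-0.7  1.3 -4. ] w 0.047 q [-0.2   0.31  1.71  0.    1.12  0.06]
t 26.27 p [ 0.5478 -0.0397  0.1518] jawyaw -14.64 zaxis [-1.e-04  3.e-04 -1.e+00] F [ 0.3  1.3 -3.6] w 0.0468 q [-0.2   0.31  1.71  0.    1.12  0.06]
[ 0.12928176  0.01738814 -0.01815768]
shift [ 0.8 -1.3 43.8] rot [-0. -0. -0.]
shift [ 0.8 -1.3 43.8] rot [ -0.   0. 180.]
```

View pics/k1.png

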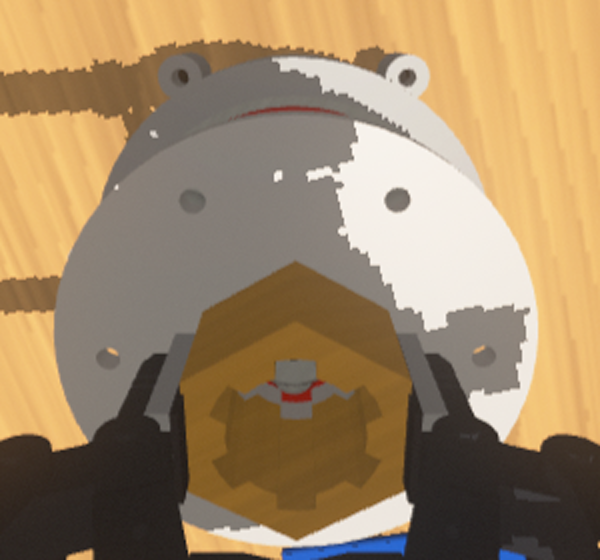

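```bash
python3 -m jog '[0.4,-0.6,2,0,0,0,0.4,-0.6,4,0,0,0,0.4,-0.6,6,0,0,0,0.4,-0.6,8,0,0,0,0.4,-0.6,10,0,0,0,0.4,-0.6,12,0,0,0,0.4,-0.6,12,0,0,0]'
python3 - <<'E'
from h import *
st();print(get_state()["moment"])
plan([.5468,-.0386,.108],-14.6)
E
```

```text
clock: 27.15
position: [0.5473, -0.0393, 0.1396]
ee_rot: [-0.0, 0.791, 0.611, -0.0]
contact_force: [0.1, 0.6, -3.1]
width: 0.0471
t 27.15 p [ 0.5473 -0.0393  0.1396] jawyaw -14.64 zaxis [-3.e-04  2.e-04 -1.e+00] F [ 0.1  0.6 -3.1] w 0.0471 q [-0.2   0.32  1.73  0.    1.09  0.06]
[-0.02484664  0.01987324 -0.00863891]
shift [ 0.6 -0.6 31.6] rot [-0. -0. -0.]
shift [ 0.6 -0.6 31.6] rot [ -0.   0. 180.]
```

```bash
python3 -m jog '[0.2,-0.3,2,0,0,0,0.2,-0.3,4,0,0,0,0.2,-0.3,6,0,0,0,0.2,-0.3,8,0,0,0,0.2,-0.3,8,0,0,0]'; python3 -m jog '[0,0,2,0,0,0,0,0,5,0,0,0,0,0,8,0,0,0,0,0,11,0,0,0,0,0,14,0,0,0,0,0,16,0,0,0,0,0,16,0,0,0]'
python3 - <<'E'
from h import *
st();print(get_state()["moment"])
E
```

```text
clock: 27.78
position: [0.547, -0.039, 0.1316]
ee_rot: [-0.0, 0.791, 0.611, -0.0]
contact_force: [-0.1, 0.4, -3.7]
width: 0.047
clock: 28.65
position: [0.547, -0.039, 0.1156]
ee_rot: [-0.0, 0.791, 0.611, -0.0]
contact_force: [1.0, 0.1, -3.7]
width: 0.0466
t 28.65 p [ 0.547  -0.039   0.1156] jawyaw -14.64 zaxis [-4.e-04  1.e-04 -1.e+00] F [ 1.   0.1 -3.7] w 0.0466 q [-0.2   0.35  1.76  0.    1.03  0.06]
[0.01236308 0.02511193 0.01648525]
```

```bash
python3 -m jog '[0,0,1.5,0,0,0,0,0,3,0,0,0,0,0,4,0,0,0,0,0,4,0,0,0]'; python3 -m jog '[0,0,1,0,0,0,0,0,2,0,0,0,0,0,2,0,0,0]'; python3 -m jog '[0,0,1,0,0,0,0,0,1.5,0,0,0,0,0,1.5,0,0,0]'
```

```text
clock: 29.15
position: [0.5472, -0.039, 0.1119]
ee_rot: [0.0, 0.791, 0.611, 0.0]
contact_force: [-0.7, -0.4, -2.3]
width: 0.047
clock: 29.52
position: [0.5472, -0.039, 0.1104]
ee_rot: [0.0, 0.791, 0.611, 0.0]
contact_force: [-2.0, -0.1, 5.6]
width: 0.0466
clock: 29.9
position: [0.5472, -0.039, 0.109]
ee_rot: [0.0, 0.791, 0.611, 0.0]
contact_force: [-3.6, 1.0, 6.0]
width: 0.0465
```

```bash
python3 -m jog '[0,0,0.5,0,0,0,0,0,1,0,0,0,0,0,1,0,0,0]'; python3 -m jog '[0,0,0.5,0,0,0,0,0,1,0,0,0,0,0,1,0,0,0]';  python3 -m jog '[0,0,0.5,0,0,0,0,0,1,0,0,0,0,0,1,0,0,0]'
```

```text
clock: 30.28
position: [0.5473, -0.0391, 0.1082]
ee_rot: [0.0, 0.791, 0.611, 0.0]
contact_force: [-2.9, -0.1, 8.5]
width: 0.047
clock: 30.65
position: [0.5472, -0.039, 0.1078]
ee_rot: [0.0, 0.791, 0.611, 0.0]
contact_force: [-4.3, -0.0, 10.9]
width: 0.0467
clock: 31.02
position: [0.5472, -0.0391, 0.1076]
ee_rot: [0.0, 0.791, 0.611, 0.0]
contact_force: [-5.8, -0.0, 16.2]
width: 0.0468
```

```bash
python3 -m jog '[-0.1,-0.4,0.7,0,0,0,-0.1,-0.4,1.5,0,0,0,-0.1,-0.4,1.5,0,0,0]' - 100
python3 - <<'E'
from h import *
st(); d=get_image("wrist"); crop(d,130,100,430,380,2,"l1.png");print(get_state()["moment"])
d=get_image("scene"); crop(d,190,180,330,330,4,"l2.png");st()
E
```

```text
clock: 31.4
position: [0.5472, -0.039, 0.1075]
ee_rot: [0.001, 0.791, 0.611, 0.001]
contact_force: [-6.3, -0.1, 25.2]
width: 0.0469
t 31.4 p [ 0.5472 -0.039   0.1075] jawyaw -14.64 zaxis [ 2.6e-03 -4.0e-04 -1.0e+00] F [-6.3 -0.1 25.2] w 0.0469 q [-0.2   0.35  1.78  0.    1.01  0.06]
[0.28461909 1.39823376 0.02179217]
t 31.5 p [ 0.5472 -0.0391  0.1076] jawyaw -14.64 zaxis [ 2.6e-03 -4.0e-04 -1.0e+00] F [-6.4  1.2 25.1] w 0.0463 q [-0.2   0.35  1.78  0.    1.01  0.06]
```

View pics/l1.png

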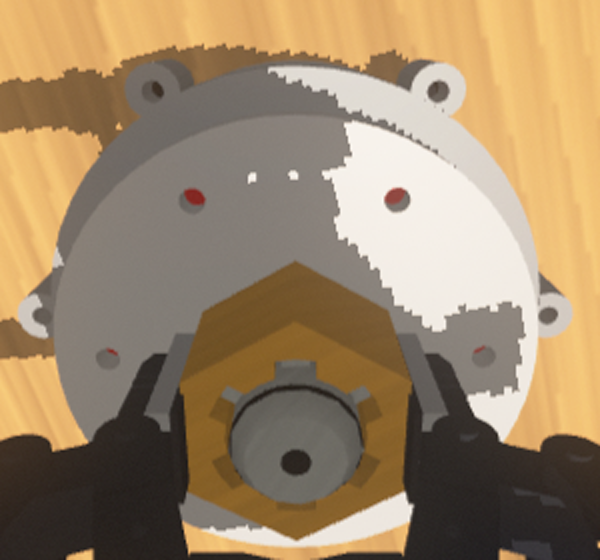

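View pics/l2.png

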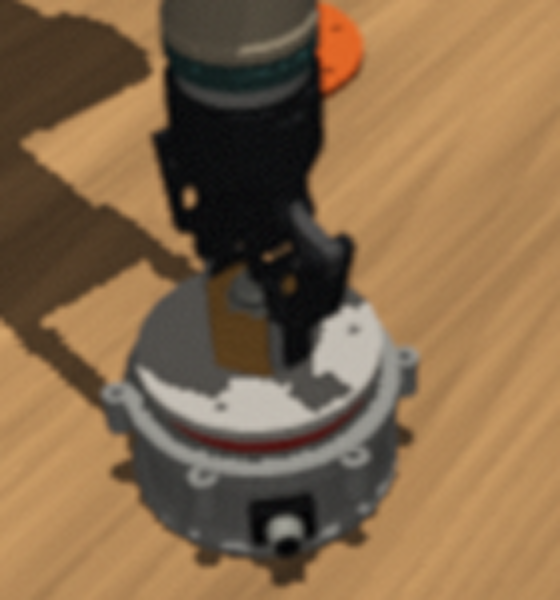

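The wrist view shows the shaft nose at crop (296,450) standing up through the boss, with its keys in the grooves. The scene view shows the flange down with a thin, even red line under it. I'll hold for a moment and re-check that everything is steady.

```bash
python3 -m jog '[0,-0.4,0,0,0,0,0,-0.4,0,0,0,0,0,-0.4,0,0,0,0,0,-0.4,0,0,0,0]'
python3 - <<'E'
from h import *
st(); d=get_image("wrist")
p,M=tool(); print("hub underside z est", [round(p[2]-o,4) for o in(.0270,.0279)])
d=get_image("top"); cv2.imwrite("pics/m1.png",d["frame"][:,:,::-1])
d=get_image("scene"); cv2.imwrite("pics/m2.png",d["frame"][:,:,::-1]);st()
E
```

```text
clock: 32.0
position: [0.5472, -0.039, 0.1076]
ee_rot: [0.001, 0.791, 0.611, 0.001]
contact_force: [-6.0, 2.1, 24.4]
width: 0.0468
t 32.0 p [ 0.5472 -0.039   0.1076] jawyaw -14.64 zaxis [ 3.4e-03 -6.0e-04 -1.0e+00] F [-6.   2.1 24.4] w 0.0468 q [-0.2   0.35  1.78  0.    1.01  0.06]
hub underside z est [np.float64(0.0806), np.float64(0.0797)]
t 32.15 p [ 0.5472 -0.039   0.1076] jawyaw -14.64 zaxis [ 3.3e-03 -6.0e-04 -1.0e+00] F [-6.   1.5 24.6] w 0.0464 q [-0.2   0.35  1.78  0.    1.01  0.06]
```

View pics/m2.png

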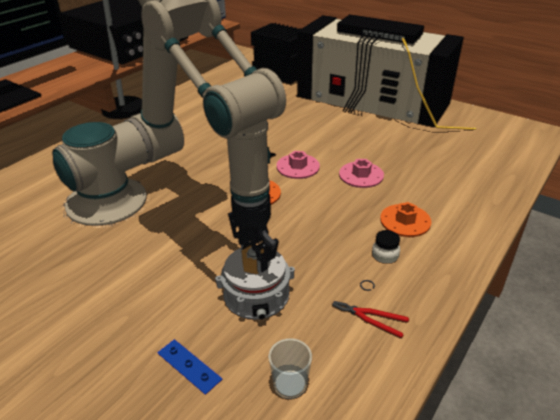

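View pics/m1.png

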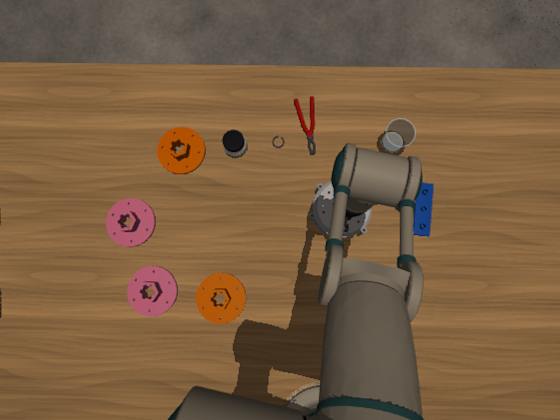

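```bash
python3 -m jog '[0,0.5,0,0,0,0,0.1,1.0,0,0,0,0,0.1,1.0,0,0,0,0,0.1,1.0,0,0,0,0]'
python3 - <<'E'
from h import *
st();print(get_state()["moment"])
E
```

```text
clock: 32.65
position: [0.5473, -0.0391, 0.1075]
ee_rot: [0.001, 0.791, 0.611, 0.0]
contact_force: [-7.7, 0.4, 26.2]
width: 0.0465
t 32.65 p [ 0.5473 -0.0391  0.1075] jawyaw -14.63 zaxis [ 1.5e-03 -4.0e-04 -1.0e+00] F [-7.7  0.4 26.2] w 0.0465 q [-0.2   0.35  1.77 -0.    1.01  0.06]
[ 0.31271247  1.55171775 -0.05661201]
```

Steady at the hard stop with 26 N of push and 0.09° of tilt, so I'm handing in.

```bash
python3 - <<'E'
from h import *
print(sign_off()); st()
E
```

```text
the job is handed in; nothing more can be done
None
the job is handed in; nothing more can be done
```

I put the three loose balls into the three empty pockets, and the grey hub with the brass boss is meshed on the shaft and pressed home. The arm was still gripping and pushing it when I handed in, at about 33 s of the 72 s allowed.

**Balls:** the wrist images showed each ball seated after release, and a scene view before the hub went on showed all six pockets filled.

**Hub:** I turned it about 8° to line up the splines, and it went past the keys without resistance. It met the seal, then hit a hard stop: the last 1.5 mm of commanded travel moved it only about 0.1 mm. The estimated underside height is 79.7–80.6 mm, against 80 mm required.

**Final hold:** the push was 26 N down with a 100 N grip.

**Not perfect:** about 8 N of sideways load and 0.09° of tilt remained. One 0.4 mm sideways shift made the tilt worse, so I reversed it. I could not view the flange-to-ball contact directly, so "fully home" rests on the height and the force rise.

**Left alone:** in the last pictures, taken just before the final small shift, the tumbler, jar, pliers, snap ring and the orange and pink look-alikes were where they started.

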